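# Drive the cabinet door's pivot pin home

## Task

The brass pivot pin of the black cabinet's door has been started in its bracket but still stands proud: hold the mallet by its handle and drive the pin down with brisk blows until its head is home on the bracket, then set the mallet back down with its head on the cork mat. The door is to be left fully shut; ease it, don't slam it, and leave the glasses, plate, egg mould and canister where they are. Touch the pin only with the mallet, and do not knock the cabinet or its door with it.

Things in the scene. Friction and masses are not known exactly. Their poses are not given: they have to be found in the camera images.
- pin_top (a point): Centre of the top of the brass pin's round head (head 16 mm in diameter, 5 mm thick; shank 7 mm), a slotted spring pin standing upright in a steel bracket at the front left corner of the cabinet's roof. The pin's axis is also the axis on which the door swings. Fully proud, the top of the head is 265 mm above the counter; home, it is 247 mm. At home the head rests on the bracket's boss (20 mm in diameter), 17 mm above the cabinet's roof.
- hinge_pin (a joint): How far the pin is driven down, m: 0 is fully proud, 0.018 is home (a hard stop). The pin is gripped by its own spring: it needs about 11 N to move down and stays where it is left.
- cabinet: Black steel wall cabinet standing fixed on the counter, 160 mm deep (x), 280 mm wide (y), 230 mm high, roof flat; origin at the centre of its underside on the counter; its front, with the door, faces its own -x, its own +y side is the hinge side. The pin's axis is at its own x = -89 mm, y = +130 mm. It stays put.
- door_corner (a point): Top free corner of the door's outer face. The door is a black steel frame with a glass pane, 276 mm wide, 14 mm thick, 206 mm high, its top edge 222 mm above the counter; its pivot axis is the pin's axis, 268 mm from this corner along the door and 7 mm behind its outer face. A steel knob sticks out 29 mm from the outer face near the free edge, 100 mm above the counter. Axes: own -x points out of the door's outer face, own +y along the door to the hinge.
- door (a joint): Opening angle of the door, rad: 0 shut (a stop), growing as the free edge swings out to the front, away from the cabinet. It swings with light friction (about 1 N at the free edge) and stays where it is left.
- mallet_head (a point): Centre of the mallet's head. The mallet is an orange dead-blow mallet with black rubber faces: head a cylinder 45 mm in diameter, 75 mm long, standing upright on its round face with the handle level; the lower face is 37.5 mm below this point. Own x points from the handle to the head, own z is the head's axis (up). Mass about 0.34 kg, centre of mass 15 mm from this point towards the handle.
- mallet_grip (a point): Good place to hold the mallet's handle: centre of the handle, 85 mm from the head's centre. The handle is a straight bar 20 mm wide, 26 mm high, that ends 200 mm from the head's centre; it is level, at the head's mid-height. Same axes as mallet_head.
- mat_top (a point): Centre of the top of the cork mat, 260 mm (own x) by 140 mm (own y), 4 mm thick, fixed on the counter. The mallet stands on it at first.
- tumblers_a: Stack of three nested clear glass tumblers in the cabinet, 73 mm in diameter, 145 mm high; origin at the centre of its underside.
- tumblers_b: Stack of two nested clear glass tumblers in the cabinet, 73 mm in diameter, 115 mm high; origin at the centre of its underside.
- plate: White ceramic plate, 170 mm in diameter, 18 mm high; origin at the centre of its underside.
- egg_mould: Silicone egg mould with six round cups, 185 x 125 x 32 mm; origin at the centre of its underside.
- canister: Stainless canister with lid and black knob, 104 mm in diameter, 154 mm high; origin at the centre of its underside.
Not all that is in view belongs to the job. Leave any green or pink look-alike of the part that bears mallet_head alone.

How it is judged:
By the outcome, as a careful person would: the job done as asked, in the order asked, and still so for the second after the job is handed in, with the robot touching nothing.
It also fails if it takes over 67 s, if anything falls off the work surface, if the arm or the gripper's body presses on something with over 40 N, if the wrist force passes 120 N, or if a joint passes its speed limit or range.

## Robot

A 7-joint arm with a two-finger parallel gripper is mounted at the origin on the work surface. World frame = base frame: x ahead of the robot, y to its left, z up, the work surface at z = 0. Lengths are in mm, angles in rad, forces in N, time in s.
With the tool pointing down it reaches from about 350 to 900 mm from the base axis. Payload 19.9 kg.
Tool frame: the origin (TCP) lies midway between the tips of the shut fingers; the grasp point (between the pads) lies 19 mm behind it; x points along the fingers, z is the direction in which the jaws open and shut, and the axes are right-handed (so a half turn about x gives the same grasp; the last joint's range is limited). The gripper opens to 85 mm and grips with 20 to 120 N. Pads are 22 mm wide; open, the fingers measure 114 mm over their backs; the gripper's body (76 mm by 85 mm) begins 54 mm behind the grasp point. The pads swing forward as they close: fully open they stand 13 mm farther back than shut.
Start: joints at [-1.357, 0.417, -0.01, 1.614, 0.005, 1.111, -0.053], TCP at [157.523, 604.804, 231.26] pointing down, gripper open.
Joint ranges: [-2.81, 2.81], [-0.39, 2.02], [-1.27, 1.25], [0.06, 2.57], [-1.19, 4.33], [0.19, 2], [-2.82, 2.82]. Speed limits (rad/s): [1.89, 1.89, 2.39, 2.39, 3.01, 3.01, 3.01].

## Interface

Orientations are given as a unit quaternion [w, x, y, z].
In Python, from station import ctrl gives the robot as it stands.
- The arm moves only by the tool jog_arm, never from a script. Its argument "series" is a list that holds one entry, the list of rows, each a list of 7 numbers: the finger opening in m, from 0 to 0.0854, then the shift along the tool's x, y, z in m, then the turn, a rotation vector about the tool's x, y, z in degrees. A call has exactly 8 rows; each row is the pose to reach, as a shift and turn from the pose commanded when the call began, along the tool's axes at that moment; what a row does not reach only later rows make up. A row lasts 1/8 s, in which the tool goes at most 62.5 mm and 10.7 degrees, less where a joint would pass 70% of its speed; a pose out of reach is approached as far as the arm can. A call with a gripper value outside its range is refused whole. The fingers move at their own pace and stop on an object; "squeeze" is the grip in N (left out, the last holds). Time passes only in rows, so rows that repeat a pose let the fingers close, or fill a call up. It gives the time, the measured TCP pose, the force and the opening at its end, in the units of the state.
- ctrl.read_state(): the state, without advancing time (a new reading comes with each control period).
- ctrl.get_image(name): name is "side" or "top" or "wrist"; returns a dict with "img" (420x560x3 uint8, red, green, blue), "range_z" (420x560 float32, mm along the optical axis (not along the pixel's ray), 0 where there is no reading), "camera_matrix" (3x3 intrinsics, pixels), "k1" (the pictures are not rectified: a ray, as slopes to the right and down, at radius r is drawn at 1 + k1 r^2 times it, then the intrinsics apply), "origin" and "rotation" of the camera in the world; the wrist camera has in their place "mount" (4x4, takes a point from camera to tool coordinates, whose origin is the TCP and whose axes are the tool frame's). Camera axes: x right, y up, looking along -z (the intrinsics and any distortion apply to the point x, -y, -z); pixel columns grow to the right and rows downward; lengths in mm; the calibration is good to about 2 mm. A picture is of the moment at which its call begins: read the wrist's pose just before it.
- ctrl.job_done(): hands the job in, once; it reports no verdict.
The state is a dict: "t": time; "joints": joint angles; "dq": joint speeds; "tau": joint torques, N m; "eef_pos": TCP position; "orientation": TCP orientation; "contact_force": force on the tool from outside, world axes, zero at the start; "moment": the same for the moment, N m; "grip_width": finger opening in mm.
Only numpy, scipy, OpenCV 4.12 (cv2) and the standard library are available. Lean on these libraries where they do the work, as an engineer would, in place of code of your own. Each camera call takes 0.05 s, during which the arm holds its last target.

## Working session

There is one attempt and no reset: what is moved stays moved. The work goes in short steps, Python scripts to look and compute and a tool call to move; the robot and the scene stay as the last step left them, time stands still between calls to the robot, and variables do not carry over. Pictures are saved under pics/ and viewed, and the job is handed in when it is done.

Besides the shell and the picture viewer there is one more tool, called after "Request:" in YAML: its name, and indented under it one key for each argument. jog_arm: Moves the arm, as the interface text tells. Its arguments: {"type":"object","properties":{"series":{"type":"array"},"squeeze":{"type":"number"}},"required":["series"]}

```bash
ls; mkdir -p pics
cat > h.py <<'E'
import numpy as np, cv2
from station import ctrl
from scipy.spatial.transform import Rotation as R
def q2R(q): return R.from_quat([q[1],q[2],q[3],q[0]]).as_matrix()
def grab(name):
    s=ctrl.read_state(); d=ctrl.get_image(name)
    if name=="wrist":
        M=np.array(d["mount"]); Rt=q2R(s["orientation"])
        d["rotation"]=Rt@M[:3,:3]; d["origin"]=Rt@M[:3,3]+np.array(s["eef_pos"])
    d["rotation"]=np.array(d["rotation"]);d["origin"]=np.array(d["origin"])
    return d
def rays(d,px):
    K=np.array(d["camera_matrix"]); k1=d["k1"]
    u=cv2.undistortPoints(np.array(px,float).reshape(-1,1,2),K,np.array([k1,0,0,0.])).reshape(-1,2)
    v=np.c_[u[:,0],-u[:,1],-np.ones(len(u))]
    return v@d["rotation"].T
def onplane(d,px,z):
    r=rays(d,px); o=d["origin"]; return o+r*((z-o[2])/r[:,2])[:,None]
def cloud(d):
    h,w=d["range_z"].shape; g=np.stack(np.meshgrid(np.arange(w),np.arange(h)),-1).reshape(-1,2)
    return (d["origin"]+rays(d,g)*d["range_z"].reshape(-1,1)).reshape(h,w,3)
def proj(d,P):
    P=np.atleast_2d(P); c=(P-d["origin"])@d["rotation"]; u=np.c_[c[:,0]/-c[:,2],-c[:,1]/-c[:,2]]
    f=1+d["k1"]*(u**2).sum(1); K=np.array(d["camera_matrix"]); return np.c_[u[:,0]*f*K[0,0]+K[0,2],u[:,1]*f*K[1,1]+K[1,2]]
def save(d,n): cv2.imwrite("pics/"+n,cv2.cvtColor(d["img"],cv2.COLOR_RGB2BGR))
def bycut(d,P,i):pass
E
python3 - <<'E'
from h import *
import pickle
print(ctrl.read_state())
for n in ["side","top","wrist"]:
    d=grab(n); save(d,n+"0.png"); pickle.dump(d,open(n+"0.pkl","wb")); print(n,d["origin"],d["rotation"].round(3).tolist(),d["k1"],d["camera_matrix"])
E
```

```text
pics
{'t': 0.0, 'joints': array([-1.35749519,  0.41797025, -0.01030601,  1.61418763,  0.00472296,
        1.11071568, -0.05295965]), 'dq': array([ 5.14933554e-04, -1.72257244e-05,  3.89430159e-04,  1.96199578e-04,
       -8.37824557e-04, -8.49860300e-04, -4.32211229e-04]), 'tau': array([-4.56359567e-04, -8.64447069e+01,  6.78663310e-01, -4.34905243e+01,
        1.90996245e-02,  7.37484370e-03, -1.23223560e-05]), 'eef_pos': array([157.45773511, 604.46856593, 230.6569444 ]), 'orientation': array([ 0.55913634, -0.43273911,  0.55978852,  0.4321345 ]), 'contact_force': array([0.54075306, 0.91993519, 0.16602655]), 'moment': array([ 0.01477157, -0.00774044,  0.00563556]), 'grip_width': 85.27193846008082}
side [-485.94900072 -707.139745   1225.67730972] [0.793, 0.369, -0.198, -0.443] -0.1424841958063843 [[533.6280734    0.         281.24217384]
 [  0.         533.6280734  204.14375298]
 [  0.           0.           1.        ]]
top [ 393.86540092  -41.14139453 1726.84075412] [0.71, 0.032, -0.035, -0.702] -0.15584437404282234 [[546.60692254   0.         284.53914327]
 [  0.         546.60692254 211.47264541]
 [  0.           0.           1.        ]]
wrist [ 77.34138922 625.95166064 373.40660635] [[0.252, -0.916, -0.312], [0.968, 0.237, 0.083], [-0.002, -0.323, 0.947]] -0.05958019142682343 [[342.13798175   0.         279.40317713]
 [  0.         342.13798175 211.65493161]
 [  0.           0.           1.        ]]
```

```bash
sed -i 's|    d\["rotation"\]=np.array(d\["rotation"\]);|    d["rotation"]=np.array(d["rotation"])\n    if d["rotation"].size==4: d["rotation"]=q2R(d["rotation"])\n    |' h.py
python3 - <<'E'
from h import *
import pickle
for n in ["side","top"]:
    d=pickle.load(open(n+"0.pkl","rb")); d["rotation"]=q2R(d["rotation"]); pickle.dump(d,open(n+"0.pkl","wb"))
    print(d["rotation"].round(2)); C=cloud(d); print(C[::100,::130].round(0).tolist())
E
```

```text
[[ 0.53  0.56 -0.64]
 [-0.85  0.33 -0.41]
 [-0.01  0.76  0.65]]
[[[408.0, 907.0, 710.0], [1828.0, 1889.0, 99.0], [1865.0, 910.0, 239.0], [1859.0, 172.0, 374.0], [1870.0, -404.0, 492.0]], [[69.0, 434.0, 642.0], [1672.0, 1894.0, -556.0], [1880.0, 948.0, -396.0], [1865.0, 117.0, -147.0], [1873.0, -509.0, 42.0]], [[168.0, 922.0, 50.0], [72.0, 35.0, 503.0], [545.0, 31.0, 164.0], [942.0, -255.0, 1.0], [1862.0, -651.0, -489.0]], [[-108.0, 567.0, 1.0], [-51.0, -40.0, 344.0], [321.0, -111.0, 4.0], [522.0, -436.0, -2.0], [1454.0, -821.0, -750.0]], [[-230.0, 875.0, -738.0], [-129.0, -16.0, 12.0], [52.0, -289.0, 3.0], [220.0, -569.0, 3.0], [920.0, -958.0, -755.0]]]
[[ 0.01  1.   -0.09]
 [-1.    0.01  0.  ]
 [ 0.    0.09  1.  ]]
[[[1701.0, 1421.0, -751.0], [1327.0, 520.0, -92.0], [1652.0, 81.0, -739.0], [1670.0, -552.0, -746.0], [1720.0, -1231.0, -763.0]], [[1163.0, 1354.0, -754.0], [921.0, 467.0, 1.0], [920.0, 37.0, 4.0], [928.0, -388.0, 1.0], [1181.0, -1179.0, -743.0]], [[669.0, 1311.0, -752.0], [589.0, 451.0, -0.0], [593.0, 32.0, 1.0], [598.0, -384.0, -0.0], [697.0, -1162.0, -758.0]], [[251.0, 913.0, -52.0], [270.0, 441.0, 0.0], [277.0, 28.0, -4.0], [280.0, -384.0, -7.0], [226.0, -1155.0, -764.0]], [[-281.0, 1285.0, -752.0], [-48.0, 436.0, 3.0], [66.0, 8.0, 411.0], [-36.0, -386.0, -2.0], [-241.0, -1155.0, -752.0]]]
```

View pics/side0.png

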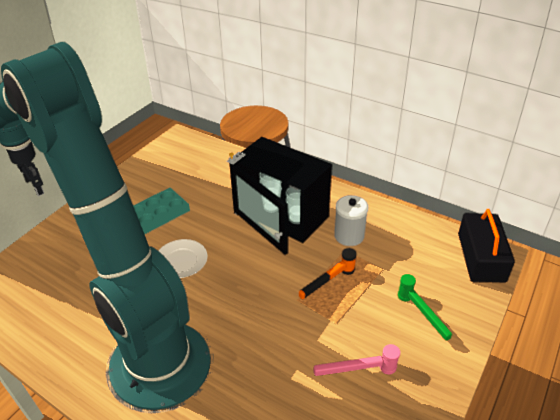

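View pics/top0.png

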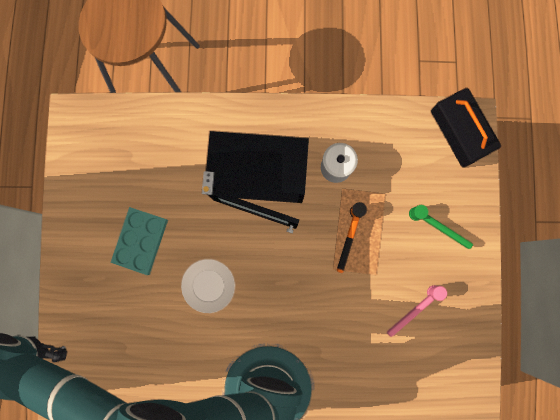

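View pics/wrist0.png

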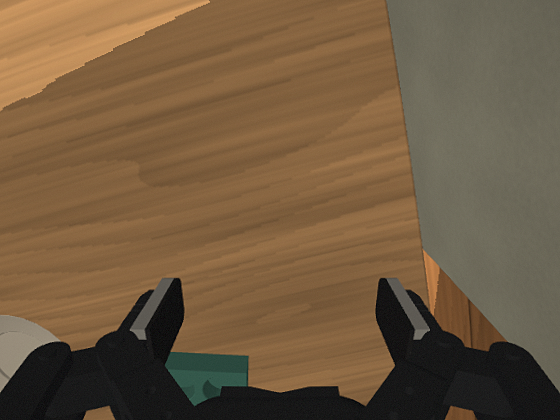

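Side: the cabinet is around (280,190) with its door ajar, and the orange mallet has its head near (348,260). Top: mallet head (358,210), handle end (342,268), bracket (209,182), door edge from (212,196) to (297,226). I'll zoom in on those next.

Run:
```python
from h import *
import pickle
d=pickle.load(open("top0.pkl","rb")); im=cv2.cvtColor(d["img"],cv2.COLOR_RGB2BGR)
a=cv2.resize(im[125:240,195:315],None,fx=5,fy=5,interpolation=cv2.INTER_CUBIC)
cv2.imwrite("pics/ztop.png",a)
s=pickle.load(open("side0.pkl","rb")); im2=cv2.cvtColor(s["img"],cv2.COLOR_RGB2BGR)
cv2.imwrite("pics/zside.png",cv2.resize(im2[130:260,215:355],None,fx=4.5,fy=4.5,interpolation=cv2.INTER_CUBIC))
hsv=cv2.cvtColor(d["img"],cv2.COLOR_RGB2HSV)
# mallet: orange saturated
m=((hsv[...,0]<14)&(hsv[...,1]>200)&(hsv[...,2]>120)).astype(np.uint8)
n,l,st,ce=cv2.connectedComponentsWithStats(m)
for i in range(1,n):
    if st[i,4]>15: print(st[i],ce[i])
C=cloud(d)
# mallet points by height in the mat zone
sel=np.zeros(m.shape,bool); sel[195:280,325:385]=1
for lo,hi,nm in [(60,95,"head"),(32,58,"handle")]:
    k=sel&(C[...,2]>lo)&(C[...,2]<hi); P=C[k]; print(nm,len(P),P.mean(0).round(1),P.min(0).round(0),P.max(0).round(0))
    if nm=="handle":
        v,u,cx,cy=cv2.fitLine(P[:,:2].astype(np.float32),cv2.DIST_HUBER,0,.01,.01).ravel(); print("dir",v,u,np.degrees(np.arctan2(u,v)),cx,cy)
# mat
mm=((hsv[...,0]>5)&(hsv[...,0]<16)&(hsv[...,1]>110)).astype(np.uint8); 
# roof
k=(C[...,2]>222)&(C[...,2]<240); k[:,:195]=0;k[:,315:]=0;k[:125]=0;k[240:]=0
q=np.argwhere(k)[:,::-1].astype(np.float32); print(len(q)); r=cv2.minAreaRect(q); b=cv2.boxPoints(r); print(b, onplane(d,b,230).round(1))
```

```text
[456 100  32  49 180] [473.88888889 121.05      ]
[347 215  12  23 131] [352.70229008 226.97709924]
head 189 [ 550.6 -270.3   77.1] [ 378. -295.   60.] [ 582. -210.   89.]
handle 372 [ 456.8 -241.5   51.6] [ 369. -277.   33.] [ 570. -208.   58.]
dir 0.95991236 -0.28030032 -16.27813 455.37814 -240.81285
5963
[[199.06558 214.27869]
 [206.90985 127.99182]
 [309.2459  137.2951 ]
 [301.40164 223.58197]] [[ 525.4  189.9  230. ]
 [ 768.9  174.8  230. ]
 [ 744.9 -112.6  230. ]
 [ 502.9  -92.4  230. ]]
```

View pics/ztop.png

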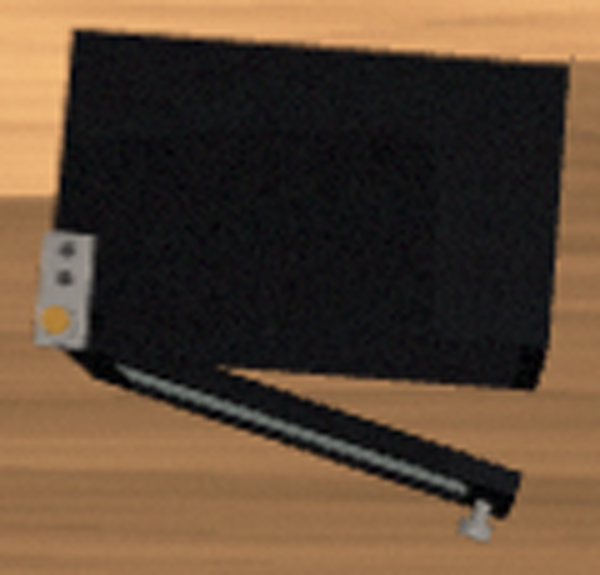

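View pics/zside.png

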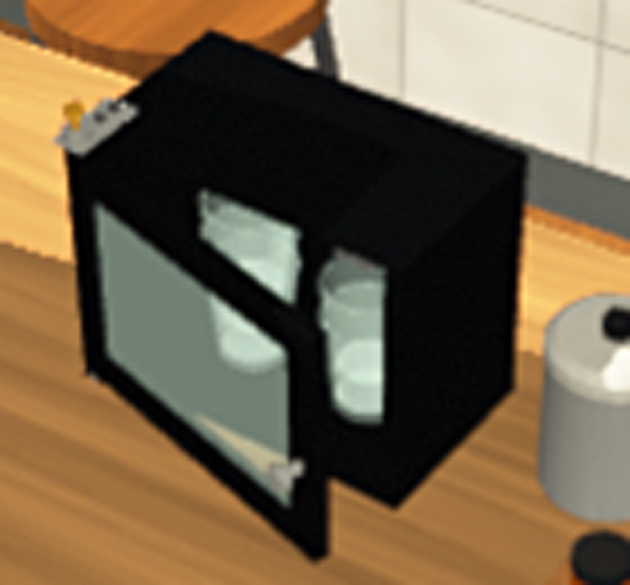

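Run:
```python
from h import *
import pickle
T=pickle.load(open("top0.pkl","rb"));S=pickle.load(open("side0.pkl","rb"))
def brass(d,x0,x1,y0,y1):
    h=cv2.cvtColor(d["img"],cv2.COLOR_RGB2HSV); m=(h[...,0]>15)&(h[...,0]<30)&(h[...,1]>130)&(h[...,2]>90)
    k=np.zeros_like(m); k[y0:y1,x0:x1]=1; q=np.argwhere(m&k)[:,::-1]; print(len(q),q.mean(0),q.min(0),q.max(0)); return q
a=brass(T,200,214,180,198); b=brass(S,225,240,148,164)
pT=a.mean(0)
for z in (247,260,265): print(z,onplane(T,[pT],z).round(1))
print("side head top", [ (z,onplane(S,[b.mean(0)],z).round(1).tolist()) for z in (247,256,260,265)])
r1=rays(T,[pT])[0];r2=rays(S,[b.mean(0)])[0]
A=np.c_[r1,-r2];t=np.linalg.lstsq(A,S["origin"]-T["origin"],rcond=None)[0]
print("tri",T["origin"]+t[0]*r1,S["origin"]+t[1]*r2)
z=lambda u,v:((u+.5)/5-.5+195,(v+.5)/5-.5+125)
back=onplane(T,[z(75,30),z(570,66)],230); print("back",back, np.linalg.norm(back[1]-back[0])); e=back[0]-back[1]; print("yaw of +y axis",np.degrees(np.arctan2(e[1],e[0]))-90)
door=onplane(T,[z(515,518),z(520,470)],222); print("door corner outer(bottom?)",door)
# mallet head top by black disc
h=cv2.cvtColor(T["img"],cv2.COLOR_RGB2HSV); m=(h[...,2]<60); k=np.zeros_like(m); k[198:222,345:372]=1
q=np.argwhere(m&k)[:,::-1];print(len(q),q.mean(0),q.min(0),q.max(0)); 
C=cloud(T); sel=np.zeros(m.shape,bool); sel[198:222,345:372]=1; P=C[sel&(C[...,2]>70)]; print(P.mean(0)); 
print("disc", onplane(T,[q.mean(0)],79))
im=cv2.cvtColor(T["img"],cv2.COLOR_RGB2BGR); cv2.imwrite("pics/zm.png",cv2.resize(im[180:285,320:400],None,fx=6,fy=5.7,interpolation=cv2.INTER_CUBIC))
```

```text
21 [205.61904762 188.52380952] [204 186] [208 191]
130 [230.03076923 152.9       ] [225 148] [239 163]
247 [[594.9 171.1 247. ]]
260 [[593.1 169.2 260. ]]
265 [[592.5 168.5 265. ]]
side head top [(247, [[609.6, 185.3, 247.0]]), (256, [[599.5, 177.1, 256.0]]), (260, [[595.0, 173.4, 260.0]]), (265, [[589.4, 168.9, 265.0]])]
tri [592.70598578 168.76229888 263.19696801] [591.38709753 170.45037139 263.25988232]
back [[ 761.43613595  167.01634869  230.        ]
 [ 743.45739176 -110.78387636  230.        ]] 278.3813935591647
yaw of +y axis -3.702918464184364
door corner outer(bottom?) [[490.63894629 -82.30979541 222.        ]
 [517.23689713 -84.84106071 222.        ]]
160 [358.53125 209.4375 ] [350 203] [365 216]
[ 555.86521564 -267.8405723   116.33132128]
disc [[ 558.87675318 -271.06076198   79.        ]]
```

View pics/zm.png

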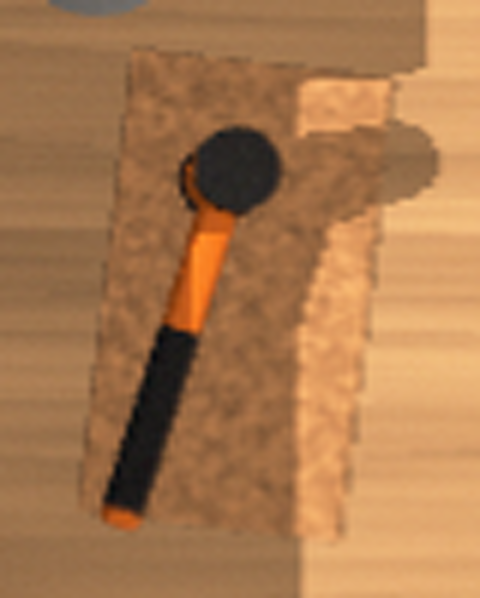

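```bash
cat >> h.py <<'E'
def down(zyaw): # tool x down, tool z at given world yaw (deg)
    a=np.radians(zyaw); z=np.array([np.cos(a),np.sin(a),0]); x=np.array([0,0,-1.]); return np.c_[x,np.cross(z,x),z]
def rows(targets,cur=None):
    s=ctrl.read_state(); p=np.array(s["eef_pos"]);Rc=q2R(s["orientation"])
    for pos,Rt in targets:
        d=Rc.T@(np.array(pos)-p)/1000; rv=R.from_matrix(Rc.T@Rt).as_rotvec(degrees=True)
        print(np.r_[d.round(4),rv.round(1)].tolist())
def st():
    s=ctrl.read_state(); Rc=q2R(s["orientation"]); print("t",s["t"],"pos",s["eef_pos"].round(1),"xax",Rc[:,0].round(3),"zyaw",np.degrees(np.arctan2(Rc[1,2],Rc[0,2])).round(2),"F",s["contact_force"].round(1),"M",s["moment"].round(2),"w",round(s["grip_width"],1),"j",s["joints"].round(2))
E
python3 - <<'E'
from h import *
st()
for y in (73.7,-106.3): print(y); rows([((430,250,300),down(-14.4 if y<0 else -14.4)),((430,0,280),down(y)),((477,-248,140),down(y))])
E
```

```text
t 0.15 pos [157.4 604.6 230.8] xax [-0.    -0.001 -1.   ] zyaw 75.4 F [-0.7  0.3  1.2] M [ 0.04 -0.03 -0.06] w 85.4 j [-1.36  0.42 -0.01  1.61  0.    1.11 -0.05]
73.7
[-0.0689, -0.3531, -0.2745, 89.8, -0.0, 0.0]
[-0.0487, -0.4161, -0.5164, 1.7, -0.1, 0.0]
[0.0916, -0.5241, -0.7444, 1.7, -0.1, 0.0]
-106.3
[-0.0689, -0.3531, -0.2745, 89.8, -0.0, 0.0]
[-0.0487, -0.4161, -0.5164, -178.3, -0.0, -0.1]
[0.0916, -0.5241, -0.7444, -178.3, -0.0, -0.1]
```

Request:
jog_arm:
  series:
    - [[0.085, -0.02, -0.045, -0.035, 0, 0, 0], [0.085, -0.04, -0.09, -0.07, 0, 0, 0], [0.085, -0.06, -0.135, -0.105, 0, 0, 0], [0.085, -0.069, -0.18, -0.14, 0, 0, 0], [0.085, -0.069, -0.225, -0.175, 0, 0, 0], [0.085, -0.069, -0.27, -0.21, 0, 0, 0], [0.085, -0.069, -0.315, -0.245, 0, 0, 0], [0.085, -0.069, -0.353, -0.275, 0, 0, 0]]

```text
t: 1.15
eef_pos: [430.8, 247.7, 300.4]
orientation: [0.56, -0.432, 0.56, 0.432]
contact_force: [0.1, 0.6, -0.3]
grip_width: 84.8
```

Run:
```python
from h import *
st()
rows([((430,0,300),down(73.7)),((477,-248,200),down(73.7))])
```

```text
t 1.15 pos [430.8 247.7 300.4] xax [ 0.  0. -1.] zyaw 75.35 F [ 0.1  0.6 -0.3] M [ 0.07 -0.02  0.05] w 84.8 j [-0.83  0.12  0.26  1.85 -0.03  1.18  0.77]
[0.0004, -0.0619, -0.2399, 1.7, 0.0, 0.0]
[0.1004, -0.17, -0.468, 1.7, 0.0, 0.0]
```

Request:
jog_arm:
  series:
    - [[0.085, 0, -0.016, -0.059, 0, 0, 0], [0.085, 0, -0.032, -0.118, 0, 0, 0], [0.085, 0, -0.048, -0.177, 0, 0, 0], [0.085, 0, -0.065, -0.235, 0, 0, 0], [0.085, 0.025, -0.09, -0.29, 1, 0, 0], [0.085, 0.05, -0.115, -0.345, 1.7, 0, 0], [0.085, 0.075, -0.145, -0.4, 1.7, 0, 0], [0.085, 0.1, -0.17, -0.45, 1.7, 0, 0]]

```text
t: 2.15
eef_pos: [479.6, -221.8, 203.5]
orientation: [0.566, -0.425, 0.565, 0.424]
contact_force: [1.4, 1.3, 0.6]
grip_width: 84.9
```

Run:
```python
from h import *
st(); d=grab("wrist"); save(d,"w1.png"); st()
import pickle; pickle.dump(d,open("w1.pkl","wb"))
G=np.array([477.4,-248,41.5]); H=np.array([559,-272,79]); print(proj(d,[G,H]))
```

```text
t 2.15 pos [ 479.6 -221.8  203.5] xax [ 0.001 -0.    -1.   ] zyaw 73.76 F [1.4 1.3 0.6] M [ 0.12 -0.11  0.03] w 84.9 j [-0.19  0.33  0.69  1.9  -0.25  0.99  1.89]
t 2.2 pos [ 477.9 -228.5  200.3] xax [-0.003 -0.003 -1.   ] zyaw 73.43 F [-8.1 -3.  -5.9] M [-0.14  0.5   0.03] w 84.9 j [-0.18  0.34  0.69  1.9  -0.25  0.99  1.9 ]
[[251.61930799 195.46788638]
 [250.67108191 297.26996017]]
```

View pics/w1.png

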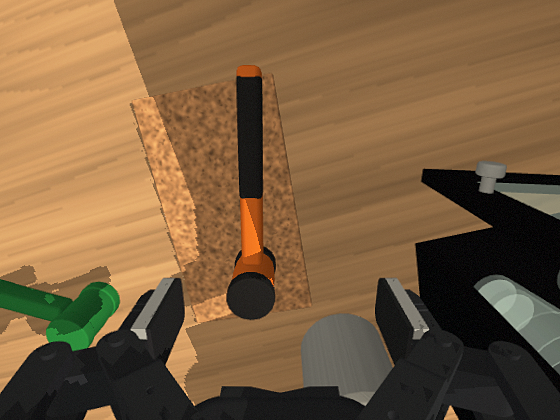

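Wrist view: the handle is at (250,70)–(250,280) and the head disc at (251,296). That matches my projections (251,195) and (251,297). I'll descend onto the handle.

Run:
```python
from h import *
p=np.array([430.8,247.7,300.4]) ; print(q2R([0.56,-0.432,0.56,0.432]))
Rc=down(75.35); c=p+Rc@np.array([100,-170,-450.]); print("commanded ~",c)
Rc=down(73.65); print((Rc.T@(np.array([477.4,-248,22])-c)).round(1))
d=grab("wrist");
import math
# handle centreline from wrist image: black/orange columns at two rows
im=d["img"].astype(int); h=cv2.cvtColor(d["img"],cv2.COLOR_RGB2HSV)
st()
for r in (110,150,180,220,240):
    m=((h[r,:,2]<60)|((h[r,:,0]<14)&(h[r,:,1]>205)))&(np.arange(560)>225)&(np.arange(560)<275); c=np.argwhere(m).ravel(); 
    if len(c): print(r,c.min(),c.max(), onplane(d,[((c.min()+c.max())/2,r)],54.5).round(1))
```

```text
[[ 0.         -0.96724667  0.25383828]
 [ 0.          0.25383828  0.96724667]
 [-1.          0.          0.        ]]
commanded ~ [ 481.46191463 -230.66531062  200.4       ]
[178.4  -1.  -17.8]
t 2.25 pos [ 477.4 -225.5  201.5] xax [-0.004 -0.003 -1.   ] zyaw 73.34 F [-1.   1.1  1.6] M [0.09 0.04 0.07] w 84.9 j [-0.19  0.34  0.69  1.9  -0.25  0.99  1.89]
110 245 269 [[ 403.3 -225.9   54.5]]
150 246 270 [[ 434.5 -235.    54.5]]
180 247 270 [[ 459.3 -242.4   54.5]]
220 249 270 [[ 494.6 -252.7   54.5]]
240 249 270 [[ 513.3 -258.6   54.5]]
```

Request:
jog_arm:
  series:
    - [[0.085, 0.03, -0.006, -0.021, 0, 0, 0], [0.085, 0.06, -0.006, -0.021, 0, 0, 0], [0.085, 0.085, -0.006, -0.021, 0, 0, 0], [0.085, 0.1, -0.006, -0.021, 0, 0, 0], [0.085, 0.11, -0.006, -0.021, 0, 0, 0], [0.085, 0.11, -0.006, -0.021, 0, 0, 0], [0.085, 0.11, -0.006, -0.021, 0, 0, 0], [0.085, 0.11, -0.006, -0.021, 0, 0, 0]]

```text
t: 3.25
eef_pos: [479.3, -242.1, 94.8]
orientation: [0.566, -0.424, 0.566, 0.424]
contact_force: [0.9, 0.4, -0.7]
grip_width: 84.6
```

Run:
```python
from h import *
st(); rows([((477.4,-247.8,22),down(73.5))])
```

```text
t 3.25 pos [ 479.3 -242.1   94.8] xax [ 0.001 -0.    -1.   ] zyaw 73.71 F [ 0.9  0.4 -0.7] M [-0.02 -0.04  0.03] w 84.6 j [-0.07  0.51  0.6   1.96 -0.4   0.79  2.05]
[0.0728, 0.0003, -0.006, 0.2, 0.0, 0.1]
```

Request:
jog_arm:
  series:
    - [[0.085, 0.02, 0, -0.006, 0, 0, 0], [0.085, 0.04, 0, -0.006, 0, 0, 0], [0.085, 0.06, 0, -0.006, 0, 0, 0], [0.085, 0.073, 0, -0.006, 0, 0, 0], [0.085, 0.073, 0, -0.006, 0, 0, 0], [0.01, 0.073, 0, -0.006, 0, 0, 0], [0.01, 0.073, 0, -0.006, 0, 0, 0], [0.01, 0.073, 0, -0.006, 0, 0, 0]]
  squeeze: 100

```text
t: 4.25
eef_pos: [477.6, -247.8, 21.6]
orientation: [0.566, -0.424, 0.566, 0.424]
contact_force: [0.2, -0.1, 0.6]
grip_width: 32.0
```

Request:
jog_arm:
  series:
    - [[0.01, 0, 0, 0, 0, 0, 0], [0.01, 0, 0, 0, 0, 0, 0], [0.01, 0, 0, 0, 0, 0, 0], [0.01, 0, 0, 0, 0, 0, 0], [0.01, -0.01, 0, 0, 0, 0, 0], [0.01, -0.03, 0, 0, 0, 0, 0], [0.01, -0.06, 0, 0, 0, 0, 0], [0.01, -0.06, 0, 0, 0, 0, 0]]
  squeeze: 120

```text
t: 5.25
eef_pos: [478.4, -248.3, 83.8]
orientation: [0.567, -0.425, 0.565, 0.423]
contact_force: [0.5, 0.5, -3.9]
grip_width: 18.7
```

Run:
```python
from h import *
st(); d=grab("wrist"); save(d,"w2.png"); d=grab("side"); save(d,"s2.png"); st()
```

```text
t 5.25 pos [ 478.4 -248.3   83.8] xax [ 0.004 -0.001 -1.   ] zyaw 73.7 F [ 0.5  0.5 -3.9] M [ 0.06  0.22 -0.02] w 18.7 j [-0.05  0.53  0.59  1.96 -0.41  0.77  2.07]
t 5.35 pos [ 477.4 -247.5   81.5] xax [ 0.001  0.    -1.   ] zyaw 73.72 F [-0.2  0.8 -3.7] M [ 0.06  0.24 -0.04] w 18.4 j [-0.05  0.53  0.59  1.97 -0.42  0.77  2.07]
```

View pics/w2.png

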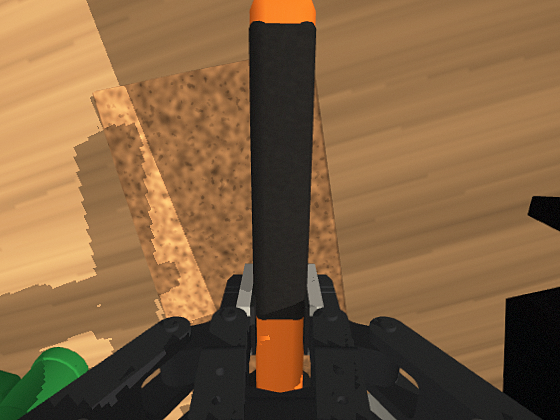

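View pics/s2.png

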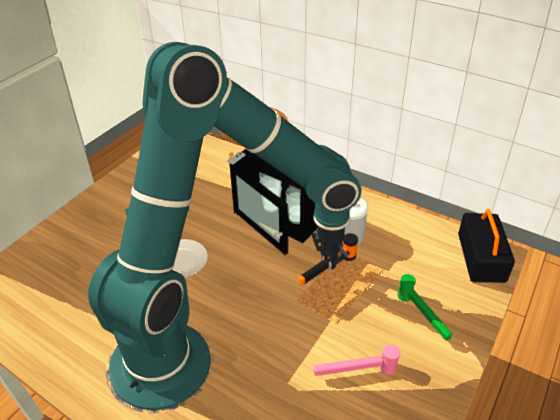

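The mallet is held (opening 18.5 mm, about 3.8 N more load) and is clear of the mat. Next I'll lift it over to the pin.

Run:
```python
from h import *
st(); D=down(73.7);rows([((477.5,-247.5,330),D),((490,-100,330),D),((507,168.5,330),down(90))])
```

```text
t 5.35 pos [ 477.4 -247.5   81.5] xax [ 0.001  0.    -1.   ] zyaw 73.72 F [-0.2  0.8 -3.7] M [ 0.06  0.24 -0.04] w 18.4 j [-0.05  0.53  0.59  1.97 -0.42  0.77  2.07]
[-0.2485, -0.0003, 0.0001, 0.0, 0.0, 0.0]
[-0.2485, 0.029, 0.1452, 0.0, 0.0, 0.0]
[-0.2485, 0.088, 0.4077, -16.3, 0.0, 0.0]
```

Request:
jog_arm:
  series:
    - [[0.01, -0.03, 0, 0, 0, 0, 0], [0.01, -0.08, 0, 0, 0, 0, 0], [0.01, -0.13, 0, 0, 0, 0, 0], [0.01, -0.18, 0, 0, 0, 0, 0], [0.01, -0.225, 0.005, 0.02, 0, 0, 0], [0.01, -0.245, 0.013, 0.06, -3, 0, 0], [0.01, -0.249, 0.023, 0.11, -6, 0, 0], [0.01, -0.249, 0.034, 0.165, -8, 0, 0]]

```text
t: 6.35
eef_pos: [490.6, -78.4, 329.9]
orientation: [0.535, -0.463, 0.535, 0.463]
contact_force: [1.7, 0.2, -2.6]
grip_width: 18.5
```

Run:
```python
from h import *
st(); rows([((507,168.5,330),down(90))])
```

```text
t 6.35 pos [490.6 -78.4 329.9] xax [-0.  0. -1.] zyaw 81.74 F [ 1.7  0.2 -2.6] M [-0.02  0.09  0.01] w 18.5 j [-0.48  0.11  0.63  1.81 -0.07  1.24  1.59]
[-0.0001, 0.0193, 0.2467, -8.3, 0.0, -0.0]
```

Request:
jog_arm:
  series:
    - [[0.01, 0, 0.005, 0.05, -2, 0, 0], [0.01, 0, 0.009, 0.1, -4, 0, 0], [0.01, 0, 0.013, 0.15, -6, 0, 0], [0.01, 0, 0.016, 0.19, -8, 0, 0], [0.01, 0, 0.018, 0.22, -8.3, 0, 0], [0.01, 0, 0.019, 0.237, -8.3, 0, 0], [0.01, 0, 0.019, 0.242, -8.3, 0, 0], [0.01, 0, 0.019, 0.242, -8.3, 0, 0]]

```text
t: 7.35
eef_pos: [507.1, 161.5, 329.9]
orientation: [0.5, -0.5, 0.5, 0.5]
contact_force: [-0.6, -1.6, -3.5]
grip_width: 18.6
```

Run:
```python
from h import *
import pickle
for n in ("side","top","wrist"):
    st(); d=grab(n); save(d,n+"3.png"); pickle.dump(d,open(n+"3.pkl","wb"))
    im=cv2.cvtColor(d["img"],cv2.COLOR_RGB2BGR)
    if n!="wrist":
        c=proj(d,[592.3,168.5,265])[0].astype(int); print(c)
        y0=max(c[1]-50,0);x0=max(c[0]-60,0); cv2.imwrite(f"pics/z{n}3.png",cv2.resize(im[y0:y0+100,x0:x0+120],None,fx=5,fy=5,interpolation=cv2.INTER_CUBIC))
```

```text
t 7.35 pos [507.1 161.5 329.9] xax [-0. -0. -1.] zyaw 89.94 F [-0.6 -1.6 -3.5] M [-0.05  0.22 -0.03] w 18.6 j [-0.74  0.18  0.43  1.73 -0.08  1.25  1.28]
[230 152]
t 7.4 pos [507.2 161.2 330.1] xax [-0. -0. -1.] zyaw 89.92 F [-0.1  0.  -2. ] M [-0.06  0.2  -0.01] w 18.7 j [-0.74  0.18  0.43  1.73 -0.08  1.25  1.28]
[205 188]
t 7.45 pos [507.2 161.2 330.1] xax [ 0. -0. -1.] zyaw 89.92 F [-0.4 -0.6 -3. ] M [-0.01  0.26  0.07] w 18.5 j [-0.74  0.18  0.43  1.73 -0.08  1.25  1.28]
```

View pics/zside3.png

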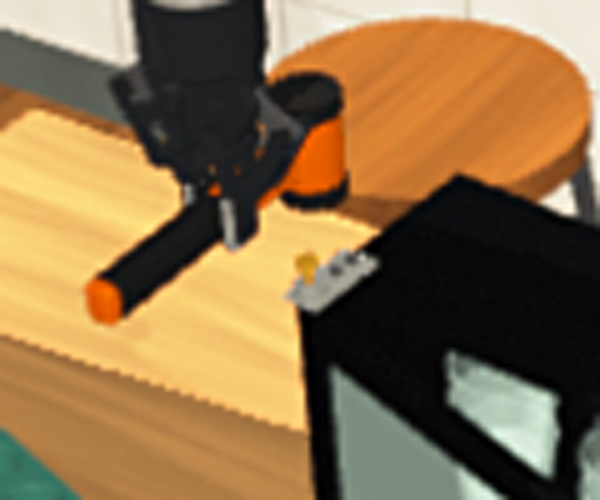

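View pics/ztop3.png

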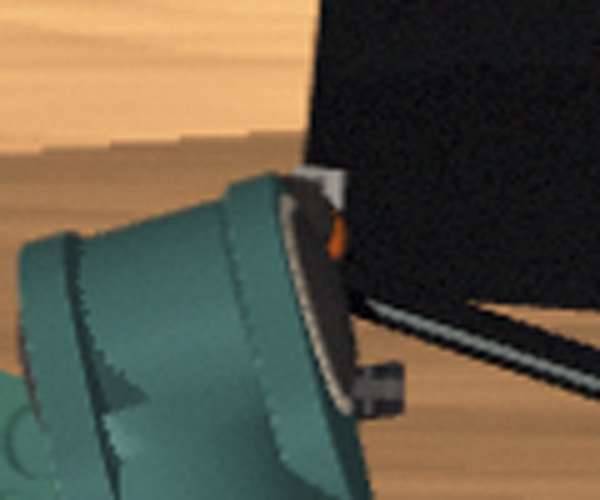

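View pics/wrist3.png

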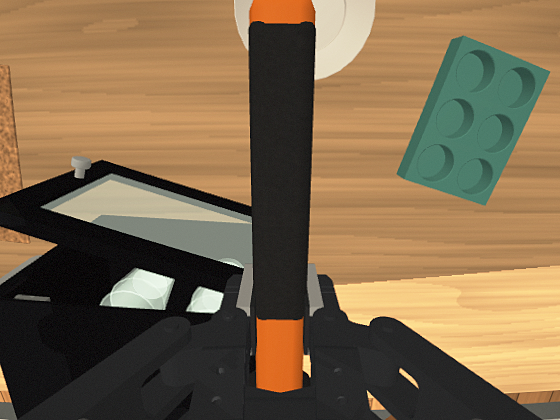

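Run:
```python
from h import *
import pickle
d=pickle.load(open("side3.pkl","rb"))
zz=lambda P:((proj(d,P)-[170,102]+.5)*5-.5).round(0)
print("lower face,upper face,end", zz([[592.2,161.2,312.5],[592.2,161.2,387.5],[392.2,161.2,350]]))
print("pin", zz([[592.3,168.5,265],[592.3,168.5,262],[592.3,168.5,258],[592.3,168.5,247]]))
im=d["img"];h=cv2.cvtColor(im,cv2.COLOR_RGB2HSV)
m=(h[...,0]>15)&(h[...,0]<30)&(h[...,1]>150)&(h[...,2]>90);k=np.zeros_like(m);k[150:160,227:235]=1
cv2.imwrite("pics/pin.png",cv2.cvtColor(cv2.resize(im[140:170,215:250],None,fx=18,fy=18,interpolation=cv2.INTER_CUBIC),cv2.COLOR_RGB2BGR))
print(h[148:162,226:236].tolist()) if 0 else None
```

```text
lower face,upper face,end [[309. 195.]
 [300.  90.]
 [ 94. 310.]]
pin [[305. 254.]
 [306. 258.]
 [306. 264.]
 [307. 278.]]
```

View pics/pin.png

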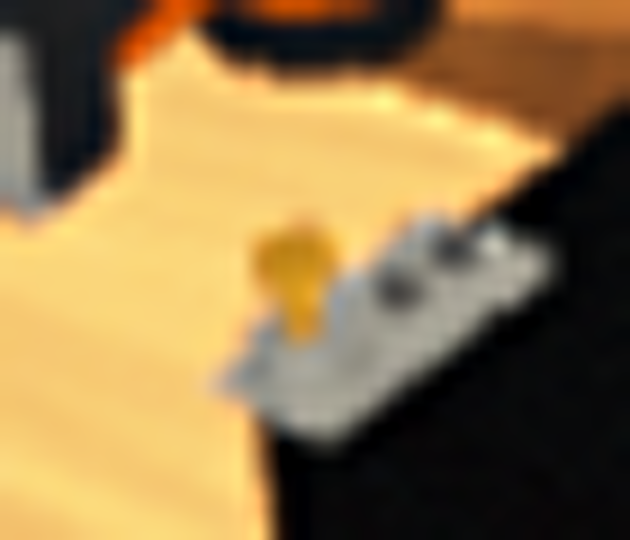

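Request:
jog_arm:
  series:
    - [[0.01, 0, 0, 0.007, 0, 0, 0], [0.01, -0.005, 0, 0.007, 0, 0, 0], [0.01, -0.005, 0, 0.007, 0, 0, 0], [0.01, 0.056, 0, 0.007, 0, 0, 0], [0.01, 0.01, 0, 0.007, 0, 0, 0], [0.01, 0, 0, 0.007, 0, 0, 0], [0.01, 0, 0, 0.007, 0, 0, 0], [0.01, 0, 0, 0.007, 0, 0, 0]]

```text
t: 8.5
eef_pos: [506.8, 169.3, 329.4]
orientation: [0.5, -0.5, 0.5, 0.5]
contact_force: [-0.8, -0.1, -3.1]
grip_width: 18.6
```

```bash
cat > look.py <<'E'
from h import *
import pickle,sys
n=sys.argv[1]
st(); d=grab("side"); save(d,f"side{n}.png"); pickle.dump(d,open(f"side{n}.pkl","wb")); st()
a=cv2.resize(d["img"][105:175,195:275],None,fx=7,fy=7,interpolation=cv2.INTER_CUBIC)
cv2.imwrite(f"pics/zs{n}.png",cv2.cvtColor(a,cv2.COLOR_RGB2BGR))
p=ctrl.read_state()["eef_pos"];Rc=q2R(ctrl.read_state()["orientation"]); g=p-19.5*Rc[:,0]; u=-Rc[:,1]; 
Hd=g+85*u
print("u",u.round(3),"head",Hd.round(1)); zz=lambda P:((proj(d,P)-[195,105]+.5)*7-.5).round(0).tolist()
print("face",zz([Hd-[0,0,37.5],Hd+[0,0,37.5],g-115*u]),"pin265..247",zz([[592.3,168.5,z] for z in (265,259,253,247)]))
E
python3 look.py 4
```

```text
t 8.5 pos [506.8 169.3 329.4] xax [-0.001 -0.    -1.   ] zyaw 90.0 F [-0.8 -0.1 -3.1] M [-0.    0.23 -0.03] w 18.6 j [-0.75  0.18  0.43  1.72 -0.08  1.25  1.27]
t 8.55 pos [506.8 169.3 329.3] xax [-0.001 -0.001 -1.   ] zyaw 90.0 F [ 0.5 -0.2 -3.8] M [-0.    0.26  0.01] w 18.2 j [-0.75  0.18  0.43  1.72 -0.08  1.25  1.27]
u [ 1.     0.    -0.001] head [591.8 169.3 348.8]
face [[243.0, 249.0], [230.0, 104.0], [-59.0, 410.0]] pin265..247 [[253.0, 335.0], [254.0, 346.0], [255.0, 357.0], [256.0, 368.0]]
```

View pics/zs4.png

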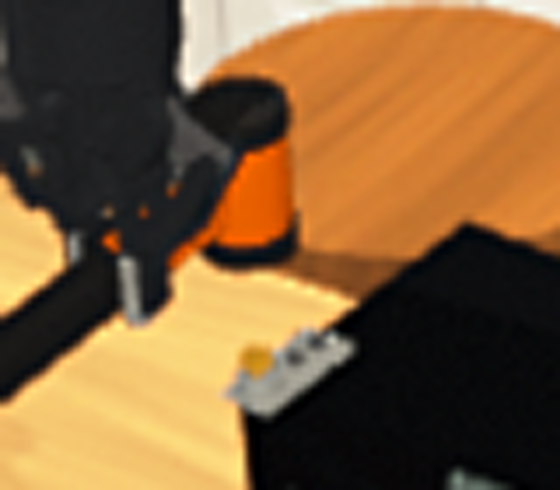

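The pin went down about 10 mm: its head now sits near (256,360) in the zoom, was about 342. The mallet is still level. One more measured blow.

Request:
jog_arm:
  series:
    - [[0.01, 0, 0, -0.001, 0, 0, 0], [0.01, 0, 0, -0.001, 0, 0, 0], [0.01, 0.061, 0, -0.001, 0, 0, 0], [0.01, 0.02, 0, -0.001, 0, 0, 0], [0.01, 0, 0, -0.001, 0, 0, 0], [0.01, 0, 0, -0.001, 0, 0, 0], [0.01, 0, 0, -0.001, 0, 0, 0], [0.01, 0, 0, -0.001, 0, 0, 0]]

```text
t: 9.55
eef_pos: [506.7, 168.3, 329.2]
orientation: [0.499, -0.5, 0.5, 0.5]
contact_force: [-0.6, 0.1, -3.3]
grip_width: 18.3
```

```bash
python3 look.py 5
```

```text
t 9.55 pos [506.7 168.3 329.2] xax [-0.001 -0.001 -1.   ] zyaw 90.0 F [-0.6  0.1 -3.3] M [0.01 0.2  0.05] w 18.3 j [-0.75  0.18  0.43  1.72 -0.08  1.25  1.27]
t 9.6 pos [506.8 168.3 329.3] xax [-0.001 -0.001 -1.   ] zyaw 90.0 F [ 0.3 -0.5 -3.1] M [-0.    0.23  0.01] w 18.6 j [-0.75  0.18  0.43  1.72 -0.08  1.25  1.27]
u [ 1.     0.    -0.001] head [591.8 168.3 348.7]
face [[245.0, 250.0], [232.0, 104.0], [-57.0, 411.0]] pin265..247 [[253.0, 335.0], [254.0, 346.0], [255.0, 357.0], [256.0, 368.0]]
```

View pics/zs5.png

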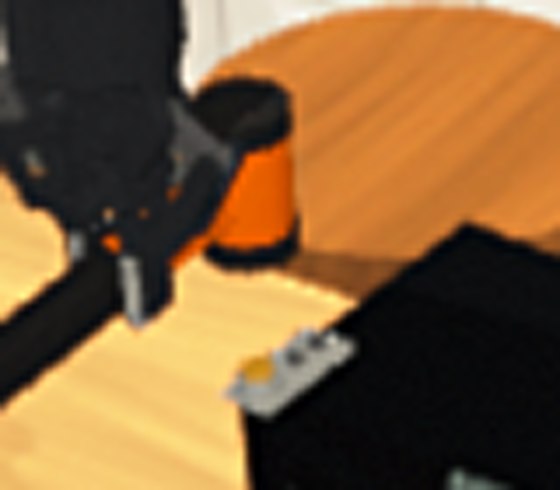

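Request:
jog_arm:
  series:
    - [[0.01, 0.015, 0, 0, 0, 0, 0], [0.01, 0.025, 0, 0, 0, 0, 0], [0.01, 0.025, 0, 0, 0, 0, 0], [0.01, 0.066, 0, 0, 0, 0, 0], [0.01, 0.03, 0, 0, 0, 0, 0], [0.01, 0.025, 0, 0, 0, 0, 0], [0.01, 0.067, 0, 0, 0, 0, 0], [0.01, 0.03, 0, 0, 0, 0, 0]]

```text
t: 10.6
eef_pos: [505.0, 167.9, 296.0]
orientation: [0.497, -0.499, 0.503, 0.501]
contact_force: [0.1, 0.4, -2.4]
grip_width: 18.4
```

Request:
jog_arm:
  series:
    - [[0.01, -0.03, 0, 0, 0, 0, 0], [0.01, -0.03, 0, 0, 0, 0, 0], [0.01, -0.03, 0, 0, 0, 0, 0], [0.01, -0.03, 0, 0, 0, 0, 0], [0.01, -0.03, 0, 0, 0, 0, 0], [0.01, -0.03, 0, 0, 0, 0, 0], [0.01, -0.03, 0, 0, 0, 0, 0], [0.01, -0.03, 0, 0, 0, 0, 0]]

```text
t: 11.6
eef_pos: [507.1, 168.4, 330.1]
orientation: [-0.5, 0.5, -0.5, -0.5]
contact_force: [-0.6, 0.4, -2.8]
grip_width: 18.3
```

```bash
python3 look.py 6
```

```text
t 11.6 pos [507.1 168.4 330.1] xax [ 0. -0. -1.] zyaw 90.0 F [-0.6  0.4 -2.8] M [-0.04  0.17  0.02] w 18.3 j [-0.75  0.18  0.43  1.72 -0.08  1.25  1.27]
t 11.65 pos [507.  168.4 330.1] xax [-0. -0. -1.] zyaw 90.0 F [ 0.1 -0.  -2.8] M [-0.01  0.19 -0.02] w 18.6 j [-0.75  0.18  0.43  1.72 -0.08  1.25  1.27]
u [ 1.  0. -0.] head [592.  168.4 349.6]
face [[245.0, 248.0], [232.0, 102.0], [-57.0, 410.0]] pin265..247 [[253.0, 335.0], [254.0, 346.0], [255.0, 357.0], [256.0, 368.0]]
```

View pics/zs6.png

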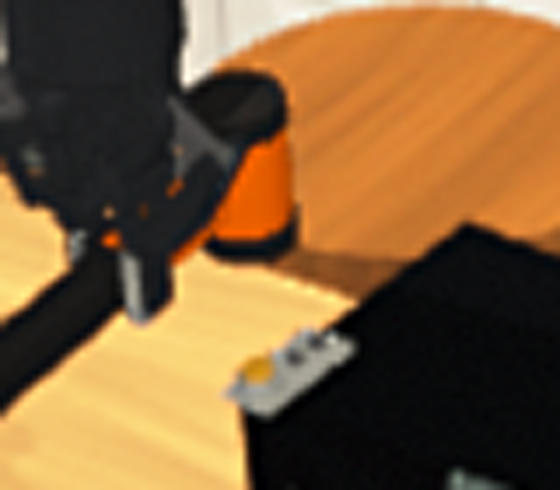

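Run:
```python
from h import *
import pickle
for n in "3456":
    d=pickle.load(open(f"side{n}.pkl","rb")); c=d["img"][145:165,224:240].astype(float)
    w=np.clip(c[...,0]-c[...,2]-110,0,None)*(c[...,1]<c[...,0]*.85); w[:,11:]=0
    h=cv2.cvtColor(d["img"][145:165,224:240],cv2.COLOR_RGB2HSV); w=((h[...,1]>185)&(h[...,2]>110)).astype(float)
    ys,xs=np.nonzero(w); print(n,len(ys),xs.mean()+224,ys.mean()+145, ys.min()+145,ys.max()+145)
a=[cv2.cvtColor(cv2.resize(pickle.load(open(f"side{n}.pkl","rb"))["img"][147:167,222:246],None,fx=16,fy=16,interpolation=cv2.INTER_CUBIC),cv2.COLOR_RGB2BGR) for n in "56"]
cv2.imwrite("pics/cmp.png",np.hstack(a))
```

```text
3 12 230.83333333333334 154.41666666666666 153 157
4 11 231.0 156.0 155 157
5 9 231.33333333333334 157.11111111111111 156 158
6 9 231.33333333333334 157.11111111111111 156 158
```

View pics/cmp.png

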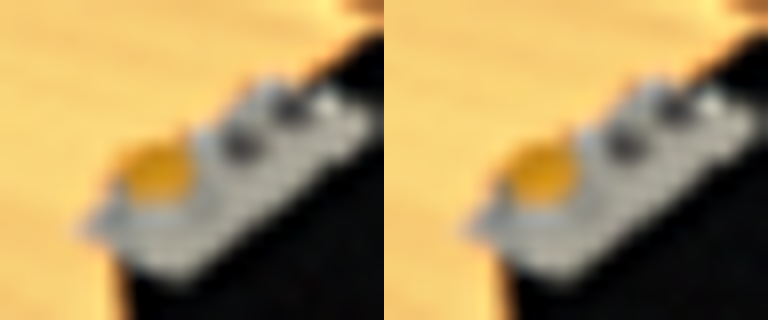

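Request:
jog_arm:
  series:
    - [[0.01, 0.02, 0, 0, 0, 0, 0], [0.01, 0.025, 0, 0, 0, 0, 0], [0.01, 0.025, 0, 0, 0, 0, 0], [0.01, 0.025, 0, 0, 0, 0, 0], [0.01, 0.067, 0, 0, 0, 0, 0], [0.01, 0.067, 0, 0, 0, 0, 0], [0.01, 0.067, 0, 0, 0, 0, 0], [0.01, 0.067, 0, 0, 0, 0, 0]]

```text
t: 12.65
eef_pos: [507.4, 168.4, 264.3]
orientation: [0.5, -0.5, 0.5, 0.5]
contact_force: [-0.3, 0.9, -2.9]
grip_width: 18.5
```

```bash
python3 look.py 7
```

```text
t 12.65 pos [507.4 168.4 264.3] xax [ 0.001  0.001 -1.   ] zyaw 90.0 F [-0.3  0.9 -2.9] M [ 0.04  0.26 -0.02] w 18.5 j [-0.74  0.24  0.43  1.81 -0.11  1.11  1.29]
t 12.7 pos [507.3 168.5 264.1] xax [ 0.001  0.    -1.   ] zyaw 90.0 F [-0.8 -0.6 -3. ] M [-0.01  0.23  0.02] w 18.1 j [-0.74  0.24  0.43  1.81 -0.11  1.11  1.29]
u [1.    0.    0.001] head [592.3 168.4 283.7]
face [[256.0, 370.0], [243.0, 231.0], [-36.0, 539.0]] pin265..247 [[253.0, 335.0], [254.0, 346.0], [255.0, 357.0], [256.0, 368.0]]
```

View pics/zs7.png

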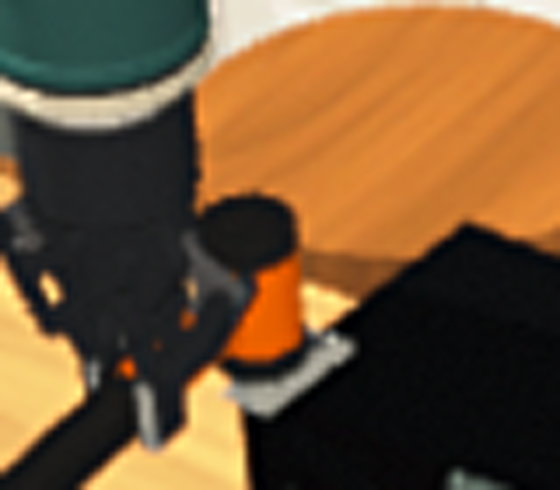

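No contact at TCP 264, and the mallet head has tipped slightly upward in the grip. I'll probe lower to see whether the pin resists.

Request:
jog_arm:
  series:
    - [[0.01, 0.001, 0, 0, 0, 0, 0], [0.01, 0.002, 0, 0, 0, 0, 0], [0.01, 0.003, 0, 0, 0, 0, 0], [0.01, 0.004, 0, 0, 0, 0, 0], [0.01, 0.004, 0, 0, 0, 0, 0], [0.01, 0.004, 0, 0, 0, 0, 0], [0.01, 0.004, 0, 0, 0, 0, 0], [0.01, 0.004, 0, 0, 0, 0, 0]]

```text
t: 13.7
eef_pos: [506.9, 168.5, 259.7]
orientation: [0.5, -0.5, 0.5, 0.5]
contact_force: [-9.9, -1.0, 9.2]
grip_width: 18.6
```

```bash
python3 -c "
from h import *
st()"
```

```text
t 13.7 pos [506.9 168.5 259.7] xax [-0.  0. -1.] zyaw 90.01 F [-9.9 -1.   9.2] M [-0.3   1.32 -0.03] w 18.6 j [-0.74  0.24  0.42  1.82 -0.11  1.11  1.3 ]
```

```bash
python3 look.py 8
```

```text
t 13.7 pos [506.9 168.5 259.7] xax [-0.  0. -1.] zyaw 90.01 F [-9.9 -1.   9.2] M [-0.3   1.32 -0.03] w 18.6 j [-0.74  0.24  0.42  1.82 -0.11  1.11  1.3 ]
t 13.75 pos [506.9 168.5 259.8] xax [ 0.  0. -1.] zyaw 90.01 F [-9.1 -2.  10. ] M [-0.27  1.31 -0.08] w 18.3 j [-0.74  0.24  0.42  1.82 -0.11  1.11  1.3 ]
u [1. 0. 0.] head [591.9 168.5 279.3]
face [[256.0, 378.0], [244.0, 239.0], [-36.0, 547.0]] pin265..247 [[253.0, 335.0], [254.0, 346.0], [255.0, 357.0], [256.0, 368.0]]
```

View pics/zs8.png

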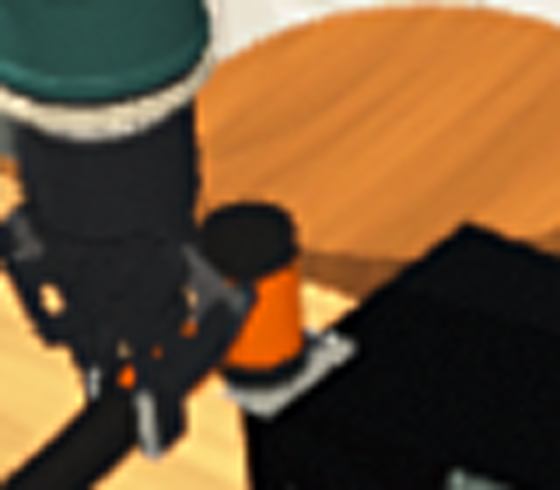

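Request:
jog_arm:
  series:
    - [[0.01, -0.03, 0, 0, 0, 0, 0], [0.01, -0.06, 0, 0, 0, 0, 0], [0.01, -0.07, 0, 0, 0, 0, 0], [0.01, -0.07, 0, 0, 0, 0, 0], [0.01, -0.07, 0, 0, 0, 0, 0], [0.01, -0.07, 0, 0, 0, 0, 0], [0.01, -0.07, 0, 0, 0, 0, 0], [0.01, -0.07, 0, 0, 0, 0, 0]]

```text
t: 14.75
eef_pos: [507.0, 168.3, 328.9]
orientation: [0.5, -0.5, 0.5, 0.5]
contact_force: [-0.7, -0.3, -2.9]
grip_width: 18.4
```

```bash
python3 look.py 9
python3 - <<'E'
from h import *
import pickle
d=pickle.load(open("side9.pkl","rb"))
h=cv2.cvtColor(d["img"][145:165,224:240],cv2.COLOR_RGB2HSV); w=((h[...,1]>185)&(h[...,2]>110)).astype(float)
ys,xs=np.nonzero(w); print(len(ys),xs.mean()+224,ys.mean()+145, ys.min()+145,ys.max()+145)
a=[cv2.cvtColor(cv2.resize(pickle.load(open(f"side{n}.pkl","rb"))["img"][147:167,222:246],None,fx=16,fy=16,interpolation=cv2.INTER_CUBIC),cv2.COLOR_RGB2BGR) for n in "69"]
cv2.imwrite("pics/cmp2.png",np.hstack(a))
a=[cv2.cvtColor(cv2.resize(pickle.load(open(f"side{n}.pkl","rb"))["img"][100:180,160:250],None,fx=4.4,fy=4.4,interpolation=cv2.INTER_CUBIC),cv2.COLOR_RGB2BGR) for n in "49"]
cv2.imwrite("pics/cmp3.png",np.hstack(a))
E
```

```text
t 14.75 pos [507.  168.3 328.9] xax [-0. -0. -1.] zyaw 90.0 F [-0.7 -0.3 -2.9] M [-0.02  0.22 -0.04] w 18.4 j [-0.75  0.18  0.43  1.73 -0.08  1.25  1.27]
t 14.8 pos [507.  168.4 329. ] xax [-0. -0. -1.] zyaw 90.0 F [-0.9  0.4 -3.4] M [ 0.01  0.21 -0.01] w 19.1 j [-0.75  0.18  0.43  1.73 -0.08  1.25  1.27]
u [ 1.  0. -0.] head [592.  168.4 348.5]
face [[245.0, 250.0], [232.0, 105.0], [-56.0, 412.0]] pin265..247 [[253.0, 335.0], [254.0, 346.0], [255.0, 357.0], [256.0, 368.0]]
9 231.33333333333334 157.11111111111111 156 158
```

View pics/cmp2.png

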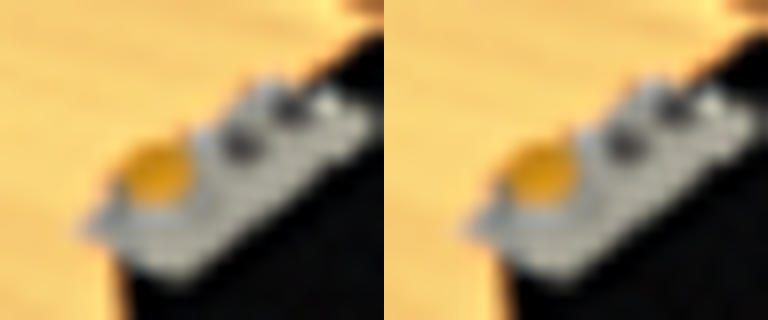

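View pics/cmp3.png

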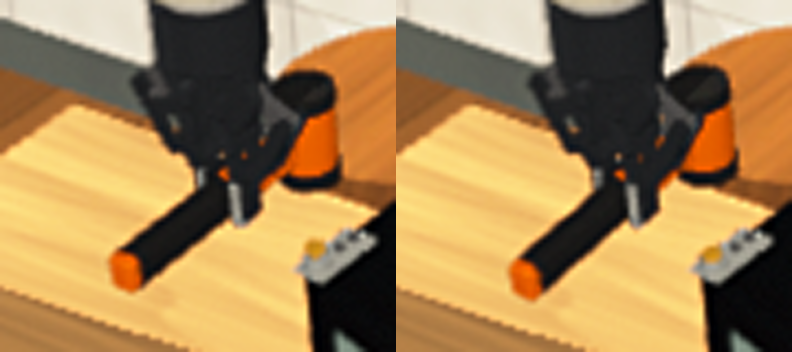

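Request:
jog_arm:
  series:
    - [[0.01, 0.01, 0, 0, 0, 0, 2], [0.01, 0.02, 0, 0, 0, 0, 3], [0.01, 0.02, 0, 0, 0, 0, 3], [0.01, 0.02, 0, 0, 0, 0, 3], [0.01, 0.069, 0, 0, 0, 0, 3], [0.01, 0.02, 0, 0, 0, 0, 3], [0.01, 0, 0, 0, 0, 0, 3], [0.01, 0, 0, 0, 0, 0, 3]]

```text
t: 15.8
eef_pos: [507.6, 168.6, 330.4]
orientation: [0.488, -0.487, 0.512, 0.513]
contact_force: [-0.1, 0.9, -3.0]
grip_width: 18.3
```

```bash
python3 look.py 10
python3 - <<'E'
from h import *
import pickle
f=lambda n:pickle.load(open(f"side{n}.pkl","rb"))["img"][150:164,224:240].astype(float)
for a,b in [(4,5),(5,6),(6,9),(5,9),(9,10),(5,10)]: D=np.abs(f(a)-f(b)).mean(-1); print(a,b,D.mean().round(2),D[3:11,3:12].max().round(1),D[3:11,3:12].mean().round(1))
E
```

```text
t 15.8 pos [507.6 168.6 330.4] xax [-0.05   0.001 -0.999] zyaw 90.01 F [-0.1  0.9 -3. ] M [-0.02  0.08  0.01] w 18.3 j [-0.74  0.21  0.44  1.69 -0.11  1.31  1.3 ]
t 15.85 pos [507.1 168.5 329.1] xax [-0.052  0.001 -0.999] zyaw 90.01 F [-0.1 -0.6 -3.4] M [ 0.02  0.13 -0.01] w 18.3 j [-0.74  0.21  0.44  1.69 -0.11  1.31  1.3 ]
u [ 0.999  0.    -0.052] head [593.  168.5 344.2]
face [[247.0, 257.0], [234.0, 112.0], [-56.0, 398.0]] pin265..247 [[253.0, 335.0], [254.0, 346.0], [255.0, 357.0], [256.0, 368.0]]
4 5 4.09 73.0 11.6
5 6 0.93 16.7 1.7
6 9 0.51 1.7 0.5
5 9 0.86 16.0 1.6
9 10 0.5 1.7 0.5
5 10 0.85 15.7 1.6
```

View pics/zs10.png

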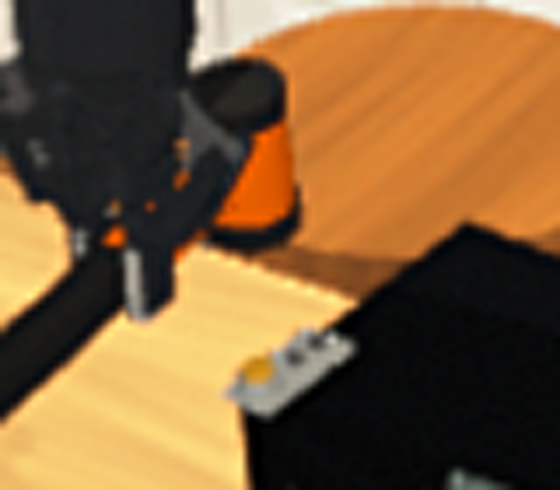

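Pin pixels changed slightly from view 5 to 6 (last ~1 mm), and since then not beyond noise despite a 12 N press and another blow, so it is home. Now I'll measure the mallet's tilt in the grip before placing it.

Run:
```python
from h import *
import pickle
d=pickle.load(open("side10.pkl","rb"))
cv2.imwrite("pics/tilt.png",cv2.cvtColor(cv2.resize(d["img"][95:175,165:255],None,fx=7,fy=7,interpolation=cv2.INTER_CUBIC),cv2.COLOR_RGB2BGR))
```

```text
(no output)
```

View pics/tilt.png

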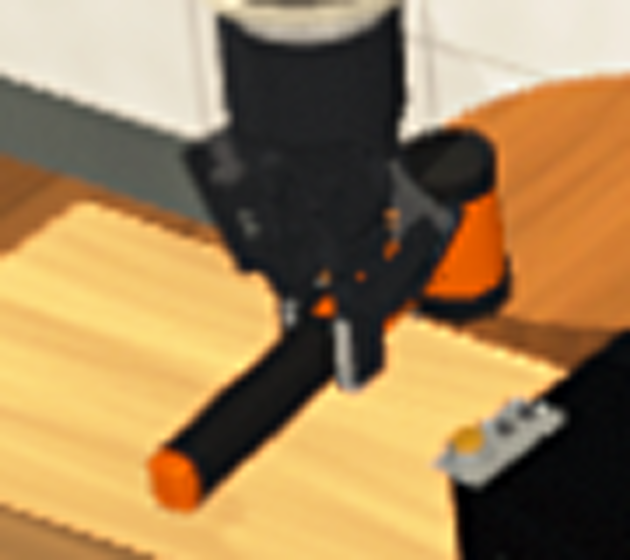

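Run:
```python
from h import *
import pickle
d=pickle.load(open("side10.pkl","rb"))
f=lambda u,v:(165+(u+.5)/7-.5,95+(v+.5)/7-.5)
for p in [(175,480)]:
    r=rays(d,[f(*p)])[0]; o=d["origin"]; P=o+r*(168.5-o[1])/r[1]; print(P)
s=ctrl.read_state();Rc=q2R(s["orientation"]);g=s["eef_pos"]-19.5*Rc[:,0];print("g",g)
v=g-P; print(np.linalg.norm(v),"nose-up deg",np.degrees(np.arctan2(v[2],v[0])))
# compare with side4 nominal projection predictions for various tilts of whole mallet
for t in (0,3,5,6,8,10):
    a=np.radians(t);u=np.array([np.cos(a),0,np.sin(a)]);n=np.array([-np.sin(a),0,np.cos(a)]);H=g+85*u
    z=lambda P:((proj(d,P)-[165,95]+.5)*7-.5).round(0)[0].tolist()
    print(t,"end",z(g-115*u),"top",z(H+37.5*n),"bot",z(H-37.5*n))
```

```text
[404.31565507 168.5        341.60473176]
g [508.07102536 168.44753072 348.60061274]
103.99097060001624 nose-up deg 3.8574259765857395
0 end [155.0, 480.0] top [443.0, 173.0] bot [456.0, 319.0]
3 end [157.0, 492.0] top [440.0, 166.0] bot [458.0, 308.0]
5 end [159.0, 500.0] top [437.0, 162.0] bot [459.0, 301.0]
6 end [160.0, 503.0] top [436.0, 160.0] bot [459.0, 298.0]
8 end [162.0, 511.0] top [433.0, 156.0] bot [460.0, 291.0]
10 end [164.0, 518.0] top [430.0, 153.0] bot [461.0, 284.0]
```

```bash
cat >> h.py <<'E'
def pit(zy,p): return down(zy)@R.from_euler("z",p,degrees=True).as_matrix()
def tg(g,zy,p): Rt=pit(zy,p); return (np.array(g)+19.5*Rt[:,0],Rt)
E
python3 - <<'E'
from h import *
st(); rows([tg((500,168,358),90,7),tg((490,-70,355),82,7),tg((477.4,-248,350),73.7,7),tg((477.4,-248,44),73.7,7)])
E
```

```text
t 15.85 pos [507.1 168.5 329.1] xax [-0.052  0.001 -0.999] zyaw 90.01 F [-0.1 -0.6 -3.4] M [ 0.02  0.13 -0.01] w 18.3 j [-0.74  0.21  0.44  1.69 -0.11  1.31  1.3 ]
[-0.009, 0.0099, -0.0005, 0.0, 0.0, 4.0]
[-0.0056, 0.0198, -0.2381, 8.0, -0.7, 4.0]
[-0.0001, 0.0321, -0.4158, 16.3, -1.4, 4.0]
[0.3055, 0.0163, -0.4159, 16.3, -1.4, 4.0]
```

Request:
jog_arm:
  series:
    - [[0.01, -0.009, 0.01, -0.02, 0, 0, 1], [0.01, -0.009, 0.012, -0.07, 2, 0, 2], [0.01, -0.008, 0.014, -0.125, 4, 0, 3], [0.01, -0.007, 0.017, -0.18, 6, -0.5, 4], [0.01, -0.006, 0.02, -0.238, 8, -0.7, 4], [0.01, -0.004, 0.024, -0.295, 11, -1, 4], [0.01, -0.002, 0.028, -0.345, 14, -1.2, 4], [0.01, 0, 0.032, -0.39, 16.3, -1.4, 4]]

```text
t: 16.85
eef_pos: [473.7, -223.9, 330.4]
orientation: [0.539, -0.387, 0.592, 0.457]
contact_force: [0.8, -0.2, -2.7]
grip_width: 18.6
```

Run:
```python
from h import *
st(); rows([tg((477.4,-248,350),73.7,7),tg((477.4,-248,100),73.7,7),tg((477.4,-248,46),73.7,7)])
```

```text
t 16.85 pos [ 473.7 -223.9  330.4] xax [-0.118  0.035 -0.992] zyaw 73.49 F [ 0.8 -0.2 -2.7] M [-0.01 -0.08 -0.01] w 18.6 j [-0.22  0.27  0.73  1.67 -0.16  1.39  1.83]
[-0.0012, -0.0079, -0.0221, -0.2, 0.0, -0.1]
[0.2469, -0.0387, -0.022, -0.2, 0.0, -0.1]
[0.3005, -0.0454, -0.0219, -0.2, 0.0, -0.1]
```

Request:
jog_arm:
  series:
    - [[0.01, 0.01, -0.004, -0.012, 0, 0, 0], [0.01, 0.05, -0.012, -0.02, 0, 0, 0], [0.01, 0.09, -0.018, -0.022, 0, 0, 0], [0.01, 0.13, -0.023, -0.022, 0, 0, 0], [0.01, 0.17, -0.028, -0.022, 0, 0, 0], [0.01, 0.205, -0.033, -0.022, 0, 0, 0], [0.01, 0.225, -0.036, -0.022, 0, 0, 0], [0.01, 0.225, -0.036, -0.022, 0, 0, 0]]

```text
t: 17.85
eef_pos: [476.1, -244.9, 102.3]
orientation: [0.538, -0.388, 0.592, 0.458]
contact_force: [0.3, -0.5, -1.8]
grip_width: 18.3
```

Run:
```python
from h import *
st(); d=grab("side"); save(d,"side11.png")
x0,y0=285,205
cv2.imwrite("pics/zs11.png",cv2.cvtColor(cv2.resize(d["img"][y0:y0+100,x0:x0+100],None,fx=6,fy=6,interpolation=cv2.INTER_CUBIC),cv2.COLOR_RGB2BGR))
s=ctrl.read_state();Rc=q2R(s["orientation"]);g=s["eef_pos"]-19.5*Rc[:,0];print("g",g); al=np.radians(73.6-90)
for t in (-5,0,5):
    a=np.radians(t);u0=np.array([np.cos(al),np.sin(al),0]);k=np.array([0,0,1.]);u=u0*np.cos(a)+k*np.sin(a);n=-u0*np.sin(a)+k*np.cos(a);H=g+85*u
    z=lambda P:((proj(d,P)-[x0,y0]+.5)*6-.5).round(0)[0].tolist()
    print(t,"end",z(g-115*u),"top",z(H+37.5*n),"bot",z(H-37.5*n))
rows([tg((477.4,-248,46),73.7,7)])
```

```text
t 17.85 pos [ 476.1 -244.9  102.3] xax [-0.12   0.034 -0.992] zyaw 73.65 F [ 0.3 -0.5 -1.8] M [-0.05  0.02 -0.01] w 18.3 j [-0.07  0.56  0.63  1.87 -0.36  0.96  2.02]
g [ 479.00926066 -246.00260696  122.80911832]
-5 end [87.0, 413.0] top [392.0, 175.0] bot [373.0, 289.0]
0 end [86.0, 429.0] top [389.0, 166.0] bot [379.0, 276.0]
5 end [87.0, 443.0] top [385.0, 159.0] bot [384.0, 262.0]
[0.0764, -0.0084, -0.0023, -0.1, -0.0, -0.0]
```

View pics/zs11.png

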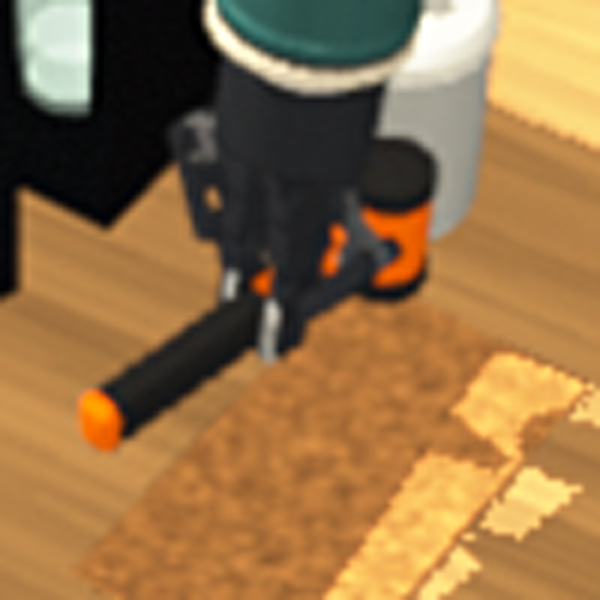

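The mallet is level again: end (100,420) and top disc (397,172) against the level prediction of (86,429) and (389,166). Lowering it.

Request:
jog_arm:
  series:
    - [[0.01, 0.02, -0.003, -0.002, 0, 0, 0], [0.01, 0.04, -0.005, -0.002, 0, 0, 0], [0.01, 0.058, -0.007, -0.002, 0, 0, 0], [0.01, 0.07, -0.008, -0.002, 0, 0, 0], [0.01, 0.076, -0.009, -0.002, 0, 0, 0], [0.01, 0.078, -0.009, -0.002, 0, 0, 0], [0.01, 0.079, -0.009, -0.002, 0, 0, 0], [0.01, 0.079, -0.009, -0.002, 0, 0, 0]]

```text
t: 18.9
eef_pos: [475.7, -247.0, 23.9]
orientation: [0.539, -0.389, 0.591, 0.457]
contact_force: [0.0, -0.1, -3.4]
grip_width: 18.6
```

```bash
python3 -c "
from h import *
st();s=ctrl.read_state();Rc=q2R(s['orientation']);print(s['eef_pos']-19.5*Rc[:,0])"
```

```text
t 18.9 pos [ 475.7 -247.    23.9] xax [-0.117  0.034 -0.993] zyaw 73.64 F [ 0.  -0.1 -3.4] M [-0.03  0.    0.02] w 18.6 j [-0.01  0.68  0.56  1.9  -0.44  0.82  2.08]
[ 477.97965622 -247.67091348   43.27773714]
```

Not touching yet, so I'll lower a little more until it contacts and then release.

Request:
jog_arm:
  series:
    - [[0.01, 0.001, 0, 0, 0, 0, 0], [0.01, 0.002, 0, 0, 0, 0, 0], [0.01, 0.002, 0, 0, 0, 0, 0], [0.01, 0.003, 0, 0, 0, 0, 0], [0.01, 0.003, 0, 0, 0, 0, 0], [0.01, 0.003, 0, 0, 0, 0, 0], [0.01, 0.003, 0, 0, 0, 0, 0], [0.01, 0.003, 0, 0, 0, 0, 0]]

```text
t: 19.9
eef_pos: [475.1, -246.9, 20.7]
orientation: [0.539, -0.388, 0.591, 0.458]
contact_force: [-3.6, 1.4, 3.9]
grip_width: 18.7
```

Request:
jog_arm:
  series:
    - [[0.03, 0, 0, 0, 0, 0, 0], [0.06, 0, 0, 0, 0, 0, 0], [0.085, 0, 0, 0, 0, 0, 0], [0.085, 0, 0, 0, 0, 0, 0], [0.085, 0, 0, 0, 0, 0, 0], [0.085, -0.02, 0, 0, 0, 0, 0], [0.085, -0.06, 0, 0, 0, 0, 0], [0.085, -0.12, 0, 0, 0, 0, 0]]

```text
t: 20.9
eef_pos: [488.7, -250.8, 141.5]
orientation: [0.538, -0.388, 0.592, 0.458]
contact_force: [1.0, 0.3, 0.5]
grip_width: 85.1
```

Run:
```python
from h import *
import pickle
st(); d=grab("side"); save(d,"side12.png"); d=grab("top"); save(d,"top12.png"); pickle.dump(d,open("top12.pkl","wb")); st()
```

```text
t 20.9 pos [ 488.7 -250.8  141.5] xax [-0.119  0.034 -0.992] zyaw 73.62 F [1.  0.3 0.5] M [-0.03 -0.1   0.02] w 85.1 j [-0.09  0.53  0.66  1.81 -0.33  1.05  1.99]
t 21.0 pos [ 492.  -252.8  146.3] xax [-0.109  0.031 -0.994] zyaw 73.62 F [-0.7 -0.4 -0.6] M [-0.09 -0.14 -0.05] w 85.1 j [-0.09  0.53  0.66  1.81 -0.33  1.05  1.99]
```

View pics/side12.png

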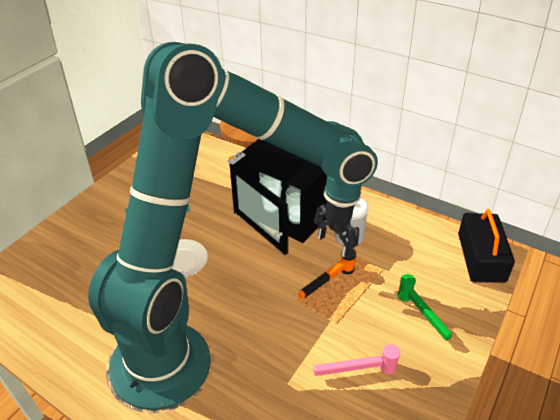

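View pics/top12.png

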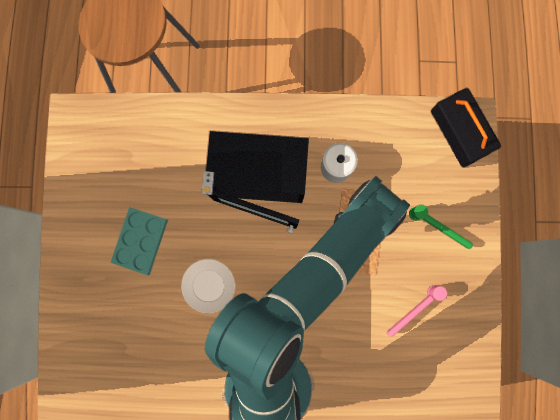

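Both views show the mallet standing on the mat (head near (348,262) in side), door ajar, everything else unmoved. Next: ease the door shut with closed fingers.

Run:
```python
from h import *
st(); D=down(78); rows([((480,-245,270),down(74)),((440,-130,275),D),((462,-48,270),D),((462,-48,180),D)])
```

```text
t 21.0 pos [ 492.  -252.8  146.3] xax [-0.109  0.031 -0.994] zyaw 73.62 F [-0.7 -0.4 -0.6] M [-0.09 -0.14 -0.05] w 85.1 j [-0.09  0.53  0.66  1.81 -0.33  1.05  1.99]
[-0.1213, 0.0277, 0.0039, -0.4, -0.0, -6.5]
[-0.1184, 0.0986, 0.103, -4.4, 0.2, -6.5]
[-0.1133, 0.1001, 0.1878, -4.4, 0.2, -6.5]
[-0.0239, 0.0898, 0.1879, -4.4, 0.2, -6.5]
```

Request:
jog_arm:
  series:
    - [[0.085, -0.04, 0.005, 0, 0, 0, -1], [0.06, -0.08, 0.015, 0, 0, 0, -3], [0.02, -0.115, 0.028, 0.004, 0, 0, -5], [0, -0.12, 0.06, 0.04, -2, 0, -6.5], [0, -0.118, 0.09, 0.08, -4, 0, -6.5], [0, -0.116, 0.1, 0.12, -4.4, 0, -6.5], [0, -0.114, 0.1, 0.16, -4.4, 0, -6.5], [0, -0.113, 0.1, 0.188, -4.4, 0, -6.5]]
  squeeze: 30

```text
t: 22.0
eef_pos: [460.4, -45.0, 265.2]
orientation: [0.549, -0.442, 0.549, 0.449]
contact_force: [0.3, 0.1, -0.8]
grip_width: -0.5
```

Run:
```python
from h import *
st();d=grab("wrist"); save(d,"w13.png"); st(); D=down(78); rows([((462,-48,270),D),((462,-48,180),D)])
```

```text
t 22.0 pos [460.4 -45.  265.2] xax [-0.006  0.007 -1.   ] zyaw 78.08 F [ 0.3  0.1 -0.8] M [-0.02 -0.05  0.01] w -0.5 j [-0.54  0.1   0.62  1.97 -0.07  1.1   1.47]
t 22.05 pos [461.1 -42.1 264.9] xax [-0.007  0.007 -1.   ] zyaw 78.24 F [ 0.7  4.6 -0.5] M [ 0.25 -0.07  0.04] w 0.0 j [-0.54  0.1   0.61  1.97 -0.07  1.1   1.47]
[-0.0052, -0.002, -0.0056, 0.2, 0.3, -0.5]
[0.0848, -0.0028, -0.0061, 0.2, 0.3, -0.5]
```

View pics/w13.png

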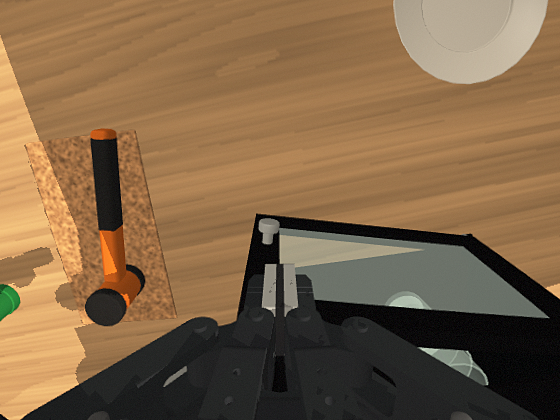

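Run:
```python
from h import *
d=grab("wrist")
print(proj(d,[[490.6,-82.3,222],[490.6,-82.3,16],[585.5,171.5,16],[461,-42,265],[461,-42,222],[461,-42,180]]).round(0))
st()
```

```text
[[226. 298.]
 [250. 203.]
 [464. 234.]
 [279. 280.]
 [279. 243.]
 [279. 220.]]
t 22.1 pos [460.7 -44.1 264.9] xax [-0.007  0.007 -1.   ] zyaw 78.22 F [-1.1 -0.2 -0.4] M [ 0.02 -0.    0.02] w -0.4 j [-0.54  0.1   0.61  1.97 -0.07  1.1   1.47]
```

Request:
jog_arm:
  series:
    - [[0, 0.03, 0, 0, 0, 0, 0], [0, 0.06, 0, 0, 0, 0, 0], [0, 0.08, 0, 0, 0, 0, 0], [0, 0.085, 0, 0, 0, 0, 0], [0, 0.085, -0.004, 0, 0, 0, 0], [0, 0.085, -0.01, 0, 0, 0, 0], [0, 0.085, -0.016, 0, 0, 0, 0], [0, 0.085, -0.022, 0, 0, 0, 0]]

```text
t: 23.1
eef_pos: [481.7, -50.6, 179.1]
orientation: [0.549, -0.442, 0.55, 0.448]
contact_force: [-0.0, -1.4, 0.3]
grip_width: 0.1
```

Run:
```python
from h import *
st();d=grab("wrist"); save(d,"w14.png"); st()
```

```text
t 23.1 pos [481.7 -50.6 179.1] xax [-0.007  0.006 -1.   ] zyaw 78.04 F [-0.  -1.4  0.3] M [0.02 0.01 0.02] w 0.1 j [-0.47  0.27  0.6   2.02 -0.2   0.92  1.59]
t 23.15 pos [482.2 -50.6 179. ] xax [-0.007  0.006 -1.   ] zyaw 78.04 F [-0.9  0.1 -0.9] M [-0.06  0.09 -0.  ] w -0.0 j [-0.47  0.27  0.6   2.02 -0.2   0.92  1.59]
```

View pics/w14.png

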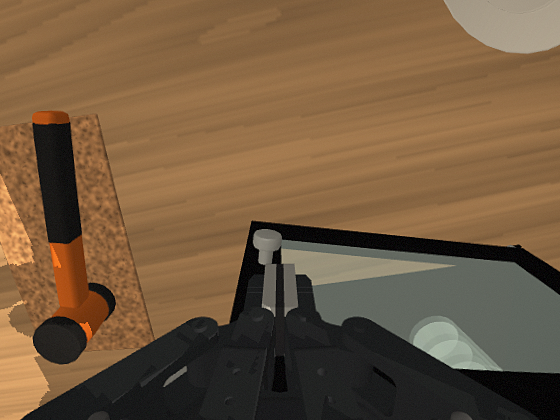

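Closed fingers are now in front of the door's frame beside the free edge, above the knob (267,240). Pushing gently.

Request:
jog_arm:
  series:
    - [[0, 0, -0.005, -0.003, 0, 0, 0], [0, 0, -0.01, -0.006, 0, 0, 0], [0, 0, -0.015, -0.006, 0, 0, 0], [0, 0, -0.02, -0.006, 0, 0, 0], [0, 0, -0.025, -0.006, 0, 0, 0], [0, 0, -0.03, -0.006, 0, 0, 0], [0, 0, -0.035, -0.006, 0, 0, 0], [0, 0, -0.038, -0.006, 0, 0, 0]]

```text
t: 24.15
eef_pos: [517.3, -64.2, 178.4]
orientation: [0.549, -0.442, 0.55, 0.449]
contact_force: [-1.3, -0.2, 0.1]
grip_width: 0.3
```

Run:
```python
from h import *
st();d=grab("side"); save(d,"s15.png")
cv2.imwrite("pics/zs15.png",cv2.cvtColor(cv2.resize(d["img"][120:270,200:350],None,fx=4,fy=4,interpolation=cv2.INTER_CUBIC),cv2.COLOR_RGB2BGR))
```

```text
t 24.15 pos [517.3 -64.2 178.4] xax [-0.008  0.006 -1.   ] zyaw 78.03 F [-1.3 -0.2  0.1] M [0.02 0.07 0.02] w 0.3 j [-0.42  0.34  0.59  1.93 -0.24  0.94  1.65]
```

View pics/zs15.png

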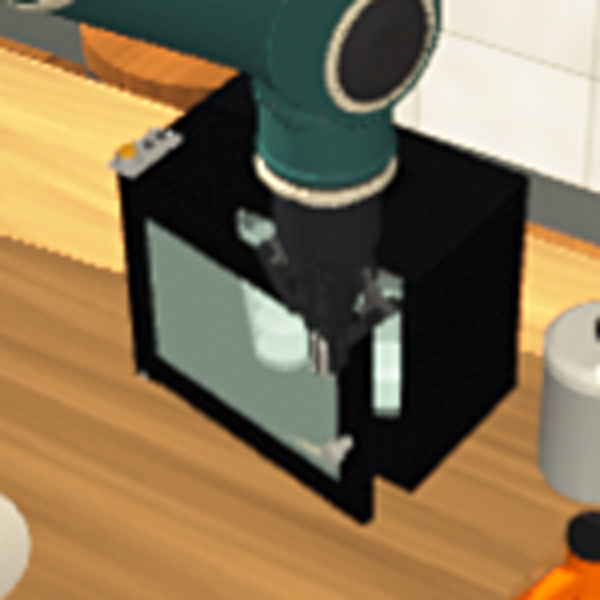

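Request:
jog_arm:
  series:
    - [[0, 0, -0.004, 0, 0, 0, 0], [0, 0, -0.008, 0, 0, 0, 0], [0, 0, -0.012, 0, 0, 0, 0], [0, 0, -0.016, -0.001, 0, 0, 0], [0, 0, -0.02, -0.001, 0, 0, 0], [0, 0, -0.024, -0.001, 0, 0, 0], [0, 0, -0.027, -0.001, 0, 0, 0], [0, 0, -0.03, -0.001, 0, 0, 0]]

```text
t: 25.2
eef_pos: [546.3, -71.4, 178.2]
orientation: [0.549, -0.442, 0.55, 0.449]
contact_force: [-0.4, 0.5, 0.2]
grip_width: 0.1
```

Request:
jog_arm:
  series:
    - [[0, 0, -0.001, 0, 0, 0, 0], [0, 0, -0.002, 0, 0, 0, 0], [0, 0, -0.003, 0, 0, 0, 0], [0, 0, -0.004, 0, 0, 0, 0], [0, 0, -0.005, 0, 0, 0, 0], [0, 0, -0.006, 0, 0, 0, 0], [0, 0, -0.007, 0, 0, 0, 0], [0, 0, -0.008, 0, 0, 0, 0]]

```text
t: 26.2
eef_pos: [554.0, -73.0, 178.1]
orientation: [0.549, -0.442, 0.55, 0.449]
contact_force: [-0.0, 1.2, 0.5]
grip_width: -0.1
```

Request:
jog_arm:
  series:
    - [[0, 0, -0.001, 0, 0, 0, 0], [0, 0, -0.001, 0, 0, 0, 0], [0, 0, -0.002, 0, 0, 0, 0], [0, 0, -0.002, 0, 0, 0, 0], [0, 0, -0.003, 0, 0, 0, 0], [0, 0, -0.003, 0, 0, 0, 0], [0, 0, -0.004, 0, 0, 0, 0], [0, 0, -0.004, 0, 0, 0, 0]]

```text
t: 27.2
eef_pos: [557.0, -73.7, 177.9]
orientation: [0.548, -0.441, 0.551, 0.449]
contact_force: [-10.5, 1.6, 5.7]
grip_width: 0.6
```

Run:
```python
from h import *
st();d=grab("side"); save(d,"s16.png")
cv2.imwrite("pics/zs16.png",cv2.cvtColor(cv2.resize(d["img"][120:270,200:350],None,fx=4,fy=4,interpolation=cv2.INTER_CUBIC),cv2.COLOR_RGB2BGR))
st()
```

```text
t 27.2 pos [557.  -73.7 177.9] xax [-0.01   0.007 -1.   ] zyaw 78.04 F [-10.5   1.6   5.7] M [0.51 1.79 0.12] w 0.6 j [-0.38  0.42  0.58  1.83 -0.28  0.98  1.68]
t 27.25 pos [557.  -73.6 177.9] xax [-0.01   0.007 -1.   ] zyaw 78.04 F [-10.2   2.2   5. ] M [0.49 1.77 0.13] w -0.0 j [-0.38  0.42  0.58  1.83 -0.28  0.98  1.68]
```

View pics/zs16.png

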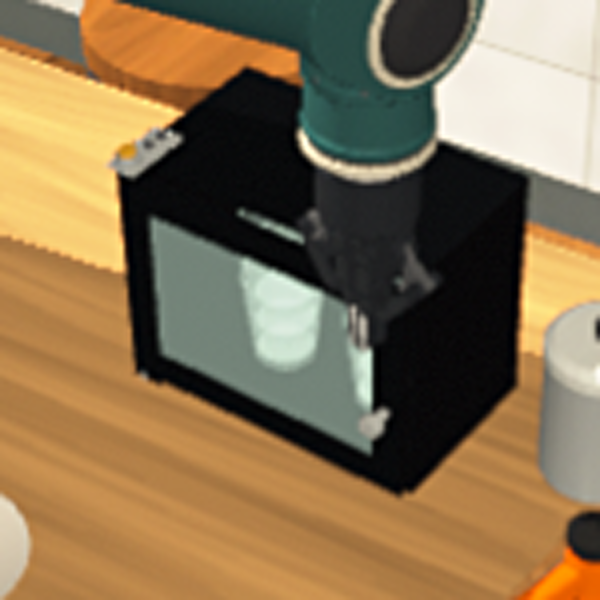

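The door reached its stop: 10 N resistance at x=557, predicted 558. Backing off.

Request:
jog_arm:
  series:
    - [[0, 0, 0.005, 0, 0, 0, 0], [0, 0, 0.02, 0, 0, 0, 0], [0, 0, 0.05, 0, 0, 0, 0], [0, 0, 0.09, 0, 0, 0, 0], [0, -0.03, 0.12, 0, 0, 0, 0], [0, -0.07, 0.13, 0, 0, 0, 0], [0, -0.12, 0.13, 0.03, 0, 0, 0], [0, -0.15, 0.13, 0.07, 0, 0, 0]]

```text
t: 28.25
eef_pos: [446.1, 20.9, 332.0]
orientation: [0.55, -0.442, 0.549, 0.448]
contact_force: [0.4, 0.0, -0.3]
grip_width: -0.1
```

Request:
jog_arm:
  series:
    - [[0, 0, 0, 0.05, 0, 0, 0], [0, 0, 0, 0.1, 0, 0, 0], [0, 0, 0, 0.15, 0, 0, 0], [0, 0, 0, 0.2, 0, 0, 0], [0, 0, 0, 0.25, 0, 0, 0], [0, 0, 0, 0.3, 0, 0, 0], [0, 0, 0, 0.3, 0, 0, 0], [0, 0, 0, 0.3, 0, 0, 0]]

```text
t: 29.25
eef_pos: [508.3, 313.4, 330.7]
orientation: [0.549, -0.442, 0.55, 0.448]
contact_force: [0.4, -0.5, -0.4]
grip_width: 0.1
```

Run:
```python
from h import *
import pickle
st();d=grab("side"); save(d,"s17.png"); pickle.dump(d,open("side17.pkl","wb"));t=grab("top"); save(t,"t17.png"); pickle.dump(t,open("top17.pkl","wb"))
a=cv2.resize(d["img"][130:260,215:355],None,fx=2.85,fy=2.85,interpolation=cv2.INTER_CUBIC); b=cv2.resize(t["img"][125:240,195:315],None,fx=3.2,fy=3.2,interpolation=cv2.INTER_CUBIC)
h=max(a.shape[0],b.shape[0]); o=np.zeros((h,a.shape[1]+b.shape[1],3),np.uint8); o[:a.shape[0],:a.shape[1]]=a;o[:b.shape[0],a.shape[1]:]=b
cv2.imwrite("pics/z17.png",cv2.cvtColor(o,cv2.COLOR_RGB2BGR)); st()
f=lambda n:pickle.load(open(f"side{n}.pkl","rb"))["img"][150:164,224:240].astype(float)
D=np.abs(f(10)-f(17)).mean(-1); print("pin diff",D[3:11,3:12].max(),D[3:11,3:12].mean())
```

```text
t 29.25 pos [508.3 313.4 330.7] xax [-0.008  0.006 -1.   ] zyaw 78.01 F [ 0.4 -0.5 -0.4] M [-0.03 -0.02 -0.02] w 0.1 j [-0.89  0.31  0.37  1.57 -0.12  1.29  0.86]
t 29.35 pos [508.6 312.9 331.2] xax [-0.007  0.006 -1.   ] zyaw 77.96 F [-0.4  0.3 -0.4] M [ 0.04 -0.01 -0.06] w -0.2 j [-0.89  0.31  0.37  1.57 -0.12  1.29  0.86]
pin diff 5.333333333333333 3.074074074074074
```

View pics/z17.png

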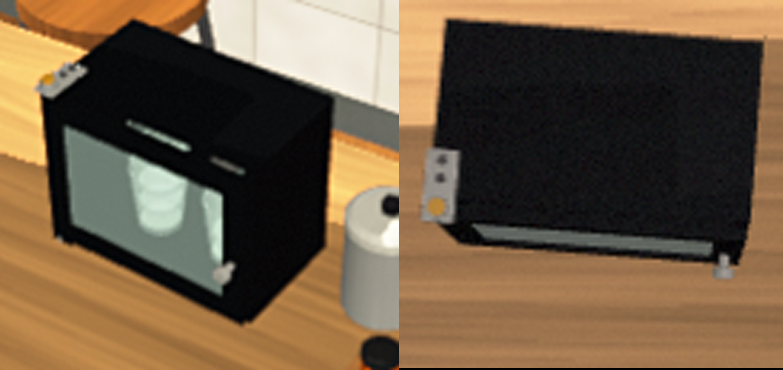

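View pics/t17.png

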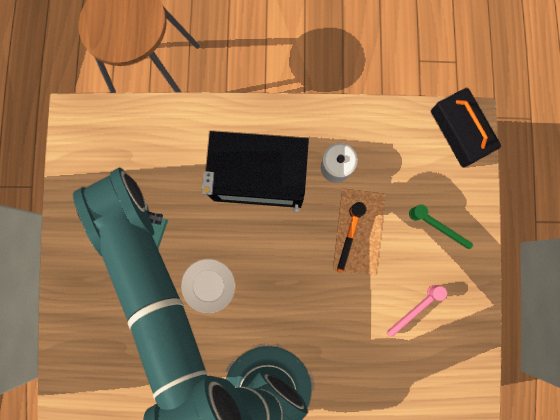

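View pics/s17.png

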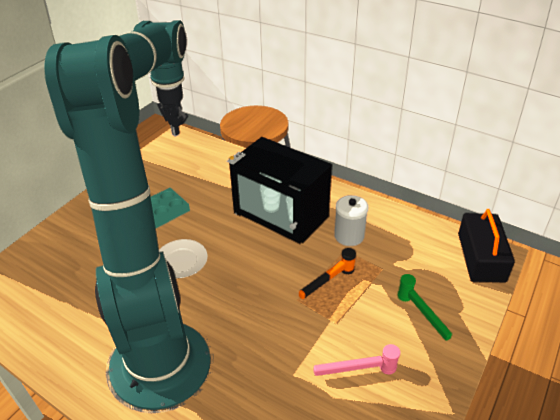

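Run:
```python
from h import *
import pickle
t=pickle.load(open("top17.pkl","rb")); a=np.radians(-3.7);y=np.array([-np.sin(a),np.cos(a)]);x=np.array([np.cos(a),np.sin(a)]);pv=np.array([592.3,168.5])
for th in (0,.02,.05):
    c,s=np.cos(th),np.sin(th); dd=-(y*c)-x*s; n=-(x*c)+y*s
    K=np.r_[pv+dd*250+n*36,100]; B=np.r_[pv+dd*268+n*7,16]
    print(th,proj(t,[K,B]).round(1))
h=t["img"][200:216,285:305].astype(int).sum(-1); ys,xs=np.nonzero(h>300); 
cv2.imwrite("pics/knob.png",cv2.cvtColor(cv2.resize(t["img"][190:220,270:310],None,fx=15,fy=15,interpolation=cv2.INTER_CUBIC),cv2.COLOR_RGB2BGR))
```

```text
0 [[295.4 214.2]
 [301.1 207.9]]
0.02 [[295.  215.9]
 [300.9 209.6]]
0.05 [[294.4 218.3]
 [300.6 212.1]]
```

View pics/knob.png

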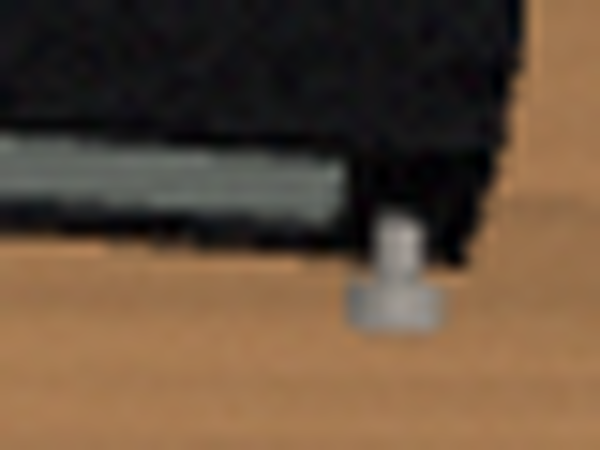

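```bash
python3 -c "
from h import *
st(); print(ctrl.job_done())"
```

```text
t 29.35 pos [508.6 312.9 331.2] xax [-0.007  0.006 -1.   ] zyaw 77.96 F [-0.4  0.3 -0.4] M [ 0.04 -0.01 -0.06] w -0.2 j [-0.89  0.31  0.37  1.57 -0.12  1.29  0.86]
the job is handed in; nothing more can be done
None
```

I drove the pin home, stood the mallet back on the cork mat, and eased the door shut. The job was handed in at 29.4 s of the 67 s allowed.

- **Pin:** It took mallet blows at about 0.3–0.5 m/s, held by the handle. The first drove it about 10 mm, the second most of the rest, and the next pair about the last millimetre. After that, a roughly 12 N press with the mallet and one more blow moved it no further than picture noise. Its seen height also matches the head being on the boss.
- **Mallet:** It was set back where it started, and stands upright on its face with the head on the mat.
- **Door:** I pushed it slowly with the closed fingers until it met its stop at about 10 N, at x = 557 mm against a predicted 558 mm. In the top view its bottom free corner is at (300.5, 207), against (301, 208) predicted for fully shut.
- **Other objects:** The plate, egg mould, canister and glasses looked undisturbed in the last pictures. I checked these by eye only.

Three things were off:
- **Mallet tilt:** The mallet slipped to about 7° nose-up in the grip during the blows. I corrected this by tilting the tool before setting it down.
- **Mallet position:** The camera put the mallet about 8 mm further forward in the grip than I had assumed. It still hit the pin.
- **Blow forces:** I did not log the peak forces of the blows. Readings between moves were normal.

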